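# Dial open the strongbox and slide its cover back

## Robot

A 6-joint arm with a two-finger parallel gripper is mounted at the origin on a cart in front of the work surface, level with it; the furniture and walls round the work are solid. World frame = base frame: x ahead of the robot, y to its left, z up, the work surface at z = 0. Lengths are in mm, angles in rad, forces in N, time in s.
With the tool pointing down it reaches from about 400 to 925 mm from the base axis. Payload 12.5 kg.
Tool frame: the origin (TCP) lies at the very end of the fingers, on their centre line; the grasp point (between the pads) lies 19 mm behind it (bot.hold_point_z is the x of the grasp point in the tool frame, in mm); x points along the fingers, y is the direction in which the jaws open and shut, and the axes are right-handed (so a half turn about x gives the same grasp; the last joint's range is limited). The gripper opens to 95 mm and grips with 3 to 60 N. Pads are 20 mm wide; open, the fingers measure 119 mm over their backs; the gripper's body (75 mm by 180 mm) begins 59 mm behind the grasp point.
Start: joints at [-1.313, 0.491, 1.559, -0, 1.092, -0.106], TCP at [222.416, -584.104, 214.661] pointing down, gripper open.
Joint ranges: [-3.1, 3.1], [-0.84, 2.19], [0.05, 2.79], [-1.13, 4.28], [0.06, 2.93], [-2.69, 2.69]. Speed limits (rad/s): [2.22, 2.22, 2.79, 3.14, 3.14, 3.14].

## Interface

Orientations are given as a rotation vector (axis times angle).
In Python, from station import status, optics, order, bot gives the robot as it stands. The module is installed in compiled form; this text tells all that it offers.
- The arm moves only by the tool move_arm, never from a script. Its argument "increments" is a list that holds one entry, the list of rows, each a list of 7 numbers: the turn, a rotation vector about the world's x, y, z in rad, then the shift along the world's x, y, z in m, then the finger opening in m, from 0 to 0.0951. A call has exactly 10 rows; each row shifts and turns the commanded pose from where the row before left it; what a row does not reach is not made up. A row lasts 1/12 s, in which the tool goes at most 41.7 mm and 7.16 degrees, less where a joint would pass 70% of its speed; a pose out of reach is approached as far as the arm can. A call is refused whole if a number of a shift passes 0.0417 or a number of a turn 0.125, either way. A call with a gripper value outside its range is refused whole. The fingers move at their own pace and stop on an object; "grip_force" is the grip in N (left out, the last holds). Time passes only in rows, so rows that do not move let the fingers close, or fill a call up. It gives the time, the measured TCP pose, the force and the opening at its end, in the units of the state.
- status.read_state(): the state, without advancing time (a new reading comes with each control period).
- optics.read_camera(name): name is "side" or "top"; returns the picture (420x560x3 uint8, red, green, blue); there is no depth.
- optics.calibration(name): a dict with "fx", "fy", "cx", "cy" (pixels), "extrinsics" (4x4, takes a point from world to camera coordinates). Camera axes: x right, y down, z forward; pixel columns grow to the right and rows downward; lengths in mm; the calibration is good to about 2 mm. A picture is of the moment at which its call begins. calibration takes no time and is no camera call.
- order.sign_off(): hands the job in, once; it reports no verdict.
The state is a dict: "t": time; "joint_pos": joint angles; "qd": joint speeds; "tau": joint torques, N m; "position": TCP position; "ee_rot": TCP orientation; "ft_force": force on the tool from outside, world axes, zero at the start; "ft_torque": the same for the moment, N m; "finger_gap": finger opening in mm.
Only numpy, scipy, OpenCV 4.12 (cv2) and the standard library are available. Lean on these libraries where they do the work, as an engineer would, in place of code of your own. Each camera call takes 0.05 s, during which the arm holds its last target.

## Task

Open the combination strongbox by pushing the fin of its dial round: wind it anticlockwise (seen from above) past the one o'clock mark once and stop on that mark the second time, then wind it clockwise past the eight o'clock mark once and stop on that mark the second time, then push it gently anticlockwise once more, feeling for where the bolt drops in and holds it fast, somewhere between six and three o'clock. Then squeeze the two side buttons of the cover's grip together, draw the cover fully open towards the front, and let go. Do not shift the things lying round the box.

Things in the scene. Friction and masses are not known exactly. Their poses are not given: they have to be found in the camera images.
- strongbox: grey steel strongbox, fixed, 190 (x) x 300 (y) x 70 mm tall; origin at the centre of its underside; x points away from its front (which faces the robot, turned up to 17 degrees), y to its left, z up. Right half (y under 15 mm): the lock, a dial on top. Left half: a compartment under a sliding cover
- dial_centre (a point): on the dial's axis, at the top face of its black disc (114 mm across), 80 mm above the bench; in the strongbox frame at (0, -75, 80) mm. From the disc stand only a metal hub on the axis (radius 17 mm) and the fin, both 34 mm tall
- fin (a point): middle of the dial's fin, 40 mm from the axis, 97 mm above the bench; it turns with the dial. The fin is crank and pointer: plain metal, 12 mm thick, from the hub to 57 mm from the axis, top 114 mm above the bench. Push it sideways here with closed fingers, fingertips about 10 mm above the disc
- mark_twelve (a point): the doubled white mark, 12 o'clock, on the fixed dark ring round the disc, 62 mm from the axis on the side away from the front (strongbox +x). 12 white marks stand like a clock's hours, those at 3, 6, 9 and 12 longer; hours count clockwise seen from above
- dial (a joint): angle of the fin in rad, unlimited, counting through full turns: 0 = at 12 o'clock, growing anticlockwise seen from above; one o'clock is -0.524, eight o'clock -4.189 (plus or minus full turns of 6.283). It starts between 2 and 5 o'clock. Friction holds it where it is left: 1 to 4 N at 40 mm, with a small click once a turn between 3 and 6 o'clock
- lock (a point): centre of the hidden works, 40 mm under dial_centre: the dial picks up one inner wheel by a lug after nearly a turn, and that a second wheel likewise. Each number must be met within 8 degrees (0.14 rad) where the turn is reversed. An overrun is not mended by turning back a little: begin again with two full turns anticlockwise or more before the first number
- bolt (a joint): travel of the spring bolt in m: 0 to 0.003 locked, 0.009 drawn. With both numbers set it drops by itself on the third leg, between 6 and 3 o'clock, not the same place on every box: the fin then stops dead (push with less than 15 N). Seen as a steel stub 7 mm across in a dark slot on the box top by the far edge, between dial and cover; it jumps 9 mm to the dial's side
- cover (a joint): travel of the flat metal cover in m: 0 = shut, 0.085 = fully open at its stop; it slides towards the front (strongbox -x), about 1.5 N of friction, top face 72 mm above the bench. The bolt and the squeeze catch each hold it shut (1 to 2 mm of play)
- grip (a point): point to squeeze on the cover's grip, 96 mm above the bench, midway between its buttons; moves with the cover; when shut at (30, 80, 96) mm in the strongbox frame. The grip is a black block 38 (x) x 30 (y) mm, its foot on the cover and its top 111 mm above the bench, with a ribbed grey button on each y side
- button_l (a joint): travel of the grip's left (+y) button in m, 0 = out, 0.008 = pressed in. Each button is 26 mm wide (x) and 28 mm tall (80 to 108 mm above the bench); their outer faces are 60 mm apart when out, 44 mm when in; spring 2 to 6 N. Both must be kept pressed more than 5 mm to draw the cover
- button_r (a joint): the same for the right (-y) button
- screwdriver: bystander beside the box, to be left where it is: screwdriver, 180 x 27 x 26 mm, lying; origin at the centre of its underside
- pliers: bystander beside the box, to be left where it is: combination pliers, 177 x 58 x 14 mm, lying; origin at the centre of its underside
- carton: bystander beside the box, to be left where it is: small black carton, 62 x 69 x 56 mm, upright; origin at the centre of its underside
- hammer: bystander beside the box, to be left where it is: small hammer, 258 x 129 x 25 mm, lying; origin at the centre of its underside
- ratchet: bystander beside the box, to be left where it is: ratchet wrench, 218 x 36 x 37 mm, lying; origin at the centre of its underside
- tin: bystander beside the box, to be left where it is: open round tin, 70 mm across, 75 mm tall, standing; origin at the centre of its underside

How it is judged:
By the outcome, as a careful person would: the job done as asked, in the order asked, and still so for the second after the job is handed in, with the robot touching nothing.
It also fails if it takes over 69 s, if anything falls off the work surface, if the arm or the gripper's body presses on something with over 40 N, if the wrist force passes 120 N, or if a joint passes its speed limit or range.

## Working session

There is one attempt and no reset: what is moved stays moved. The work goes in short steps, Python scripts to look and compute and a tool call to move; the robot and the scene stay as the last step left them, time stands still between calls to the robot, and variables do not carry over. Pictures are saved under pics/ and viewed, and the job is handed in when it is done.

Besides the shell and the picture viewer there is one more tool, called by a JSON object that holds its "op" and its "data". move_arm: Moves the arm, as the interface text tells. Its arguments: {"type":"object","properties":{"increments":{"type":"array","items":{"type":"array","items":{"type":"array","items":{"type":"number"}}}},"grip_force":{"type":"number"}},"required":["increments"]}

```bash
mkdir -p pics
python3 - <<'E'
from station import status, optics, order, bot
import cv2, numpy as np
print(status.read_state()); print(bot.hold_point_z)
for n in ("top","side"):
    im=optics.read_camera(n); cv2.imwrite(f"pics/{n}0.png",im[:,:,::-1]); c=optics.calibration(n); print(n,c)
E
```

```text
{'t': 0.0, 'joint_pos': array([-1.31258393e+00,  4.91555396e-01,  1.55947610e+00,  8.36156453e-06,
        1.09168862e+00, -1.05604877e-01]), 'qd': array([ 1.22375089e-03,  1.07263406e-03,  2.36597162e-05,  9.14186724e-04,
       -1.10769567e-03, -4.61827683e-05]), 'tau': array([ 6.36612094e-05, -6.12653089e+01, -2.58186418e+01,  6.93809101e-02,
        4.82913991e-02, -1.11916006e-04]), 'position': array([ 222.35768248, -583.83604764,  214.05515766]), 'ee_rot': array([ 2.02337624,  0.37335183, -2.02353785]), 'ft_force': array([ 0.16732699, -0.5838235 , -1.12302959]), 'ft_torque': array([-0.0180043 ,  0.02342647, -0.03257061]), 'finger_gap': 95.07219354675651}
-18.8
top {'fx': 525.3012507086743, 'fy': 525.3012507086743, 'cx': 279.26534413032226, 'cy': 222.17825528707002, 'extrinsics': array([[-4.70407650e-02, -9.98888504e-01, -2.98719284e-03,
         1.25413041e+02],
       [-9.77259416e-01,  4.66407851e-02, -2.06854225e-01,
         5.77715543e+02],
       [ 2.06763633e-01, -6.81131868e-03, -9.78367214e-01,
         1.51575129e+03],
       [ 0.00000000e+00,  0.00000000e+00,  0.00000000e+00,
         1.00000000e+00]])}
side {'fx': 545.2282211257411, 'fy': 545.2282211257411, 'cx': 278.7276334995332, 'cy': 211.72304854201138, 'extrinsics': array([[-9.16951010e-01, -3.98726780e-01, -1.47580384e-02,
         5.54029830e+02],
       [-1.76654020e-01,  4.38859916e-01, -8.81019484e-01,
         1.07219379e+02],
       [ 3.57762773e-01, -8.05244639e-01, -4.72849732e-01,
         1.22327601e+03],
       [ 0.00000000e+00,  0.00000000e+00,  0.00000000e+00,
         1.00000000e+00]])}
```

View pics/top0.png

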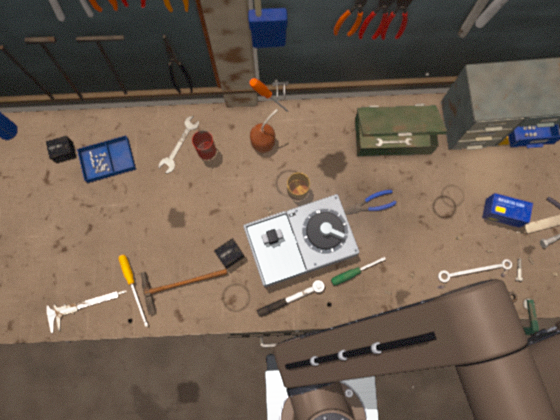

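View pics/side0.png

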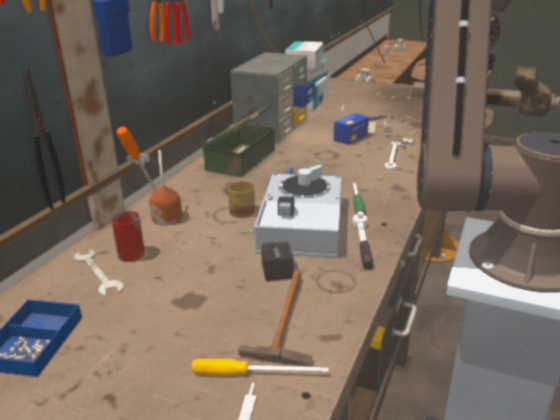

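Run:
```python
import cv2
a=cv2.imread("pics/top0.png")[180:300,230:410]; cv2.imwrite("pics/top0z.png",cv2.resize(a,None,fx=4.4,fy=4.4,interpolation=cv2.INTER_CUBIC))
a=cv2.imread("pics/side0.png")[150:260,245:355]; cv2.imwrite("pics/side0z.png",cv2.resize(a,None,fx=5.4,fy=5.4,interpolation=cv2.INTER_CUBIC))
```

```text
(no output)
```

View pics/top0z.png

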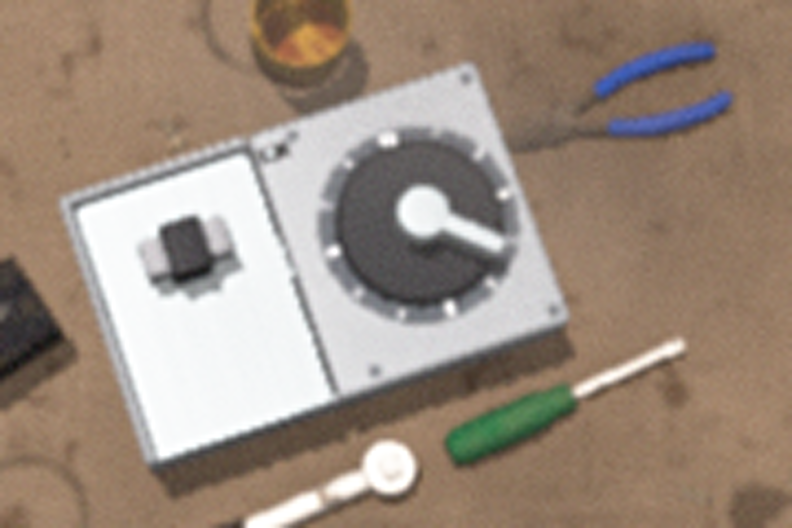

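View pics/side0z.png

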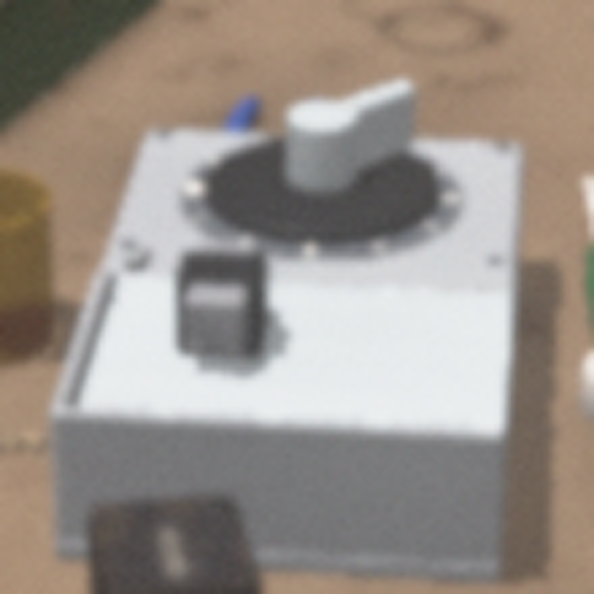

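```bash
cat > h.py <<'E'
import numpy as np, cv2
from station import status, optics, order, bot
def ray(n,u,v,z):
    c=optics.calibration(n);E=c["extrinsics"];R=E[:3,:3];t=E[:3,3]
    d=R.T@np.array([(u-c["cx"])/c["fx"],(v-c["cy"])/c["fy"],1]);o=-R.T@t
    return o+d*(z-o[2])/d[2]
def proj(n,p):
    c=optics.calibration(n);E=c["extrinsics"];q=E[:3,:3]@np.array(p)+E[:3,3]
    return np.array([c["fx"]*q[0]/q[2]+c["cx"],c["fy"]*q[1]/q[2]+c["cy"]])
E
python3 - <<'E'
from h import *
z2=lambda x,y:((x+.5)/4.4-.5+230,(y+.5)/4.4-.5+180)
C=[ray("top",*z2(*p),70) for p in [(65,200),(470,65),(568,322),(152,465)]]
for a in C: print(a.round(1))
ex=C[0]-C[1]; print("y axis",np.linalg.norm(ex),np.degrees(np.arctan2(ex[1],ex[0]))-90)
ex=C[3]-C[2]; print("y axis",np.linalg.norm(ex),np.degrees(np.arctan2(ex[1],ex[0]))-90)
ex=C[1]-C[2]; print("x axis",np.linalg.norm(ex),np.degrees(np.arctan2(ex[1],ex[0])))
ex=C[0]-C[3]; print("x axis",np.linalg.norm(ex),np.degrees(np.arctan2(ex[1],ex[0])))
print("centre",np.mean(C,0))
for nm,roi,s in (("top",(180,300,230,410),0),("side",(150,260,245,355),0)):
    a=cv2.imread(f"pics/{nm}0.png"); 
    g=a.max(2); m=np.zeros_like(g); y0,y1,x0,x1=roi
    m[y0:y1,x0:x1]=(g[y0:y1,x0:x1]<75)
    # white marks
    cs,_=cv2.findContours(m,cv2.RETR_EXTERNAL,cv2.CHAIN_APPROX_NONE)
    for c in cs:
        if cv2.contourArea(c)>300:
            h=cv2.convexHull(c); P=np.array([ray(nm,*q[0],80)[:2] for q in h])
            (cc,r)=cv2.minEnclosingCircle(P.astype(np.float32)); print(nm,cv2.contourArea(c),"disc",cc,r, cv2.fitEllipse(P.astype(np.float32)))
E
```

```text
[577.2 202.2  70. ]
[658.4 -78.2  70. ]
[ 477.8 -131.4   70. ]
[395.7 150.7  70. ]
y axis 291.94367464505814 16.14438405792835
y axis 293.77967175775336 16.238163252524217
x axis 188.2041704593989 16.39861508541609
x axis 188.6858157234839 15.840569884632744
centre [527.25276932  35.83110403  70.        ]
```

Run:
```python
from h import *
th=np.radians(16.15);c,s=np.cos(th),np.sin(th)
for nm,(y0,y1,x0,x1) in (("top",(180,300,295,355)),("side",(165,200,272,335))):
    a=cv2.imread(f"pics/{nm}0.png"); g=a.max(2)
    for T in (95,):
        m=np.zeros_like(g); m[y0:y1,x0:x1]=(g[y0:y1,x0:x1]<T)
        cs,_=cv2.findContours(m,cv2.RETR_EXTERNAL,cv2.CHAIN_APPROX_NONE)
        for k in cs:
            if cv2.contourArea(k)>150:
                h=cv2.convexHull(k); P=np.array([ray(nm,*q[0],80)[:2] for q in h]).astype(np.float32)
                print(nm,T,cv2.contourArea(k),h.reshape(-1,2).min(0),h.reshape(-1,2).max(0),cv2.minEnclosingCircle(P),cv2.fitEllipse(P))
C=[527.3+c*0+s*75,35.8-75*c]; print("dial from box",C)
# marks: white-ness in polar image around the dial at z~72..80
a=cv2.imread("pics/top0.png")
d=ray("top",230+425/4.4,180+212/4.4,114);print("hub top",d)
tip=ray("top",230+503/4.4-.4,180+243/4.4-.4,114);print("fin tip",tip)
g=ray("top",230+183/4.4,180+232/4.4,111);print("griptop approx",g)
print("grip from box",527.3+30*c-80*s,35.8+30*s+80*c)
```

```text
top 95 337.0 [295 255] [354 282] ((435.2822265625, -27.325733184814453), 95.00873565673828) ((435.86309814453125, -33.197410583496094), (23.70242691040039, 295.6739501953125), 16.37002944946289)
top 95 807.0 [306 212] [344 249] ((547.1492309570312, -38.339473724365234), 59.80972671508789) ((546.9776000976562, -36.24870300292969), (111.63652038574219, 116.36207580566406), 144.87034606933594)
side 95 434.0 [284 177] [325 194] ((541.1671752929688, -21.92327308654785), 55.82927322387695) ((541.288818359375, -22.037128448486328), (109.44060516357422, 110.13844299316406), 48.88208770751953)
dial from box [np.float64(548.1614739187702), np.float64(-36.24025892469065)]
hub top [547.49236893 -37.4542399  114.        ]
fin tip [525.63099703 -86.02532949 114.        ]
griptop approx [542.27838225 121.89162235 111.        ]
grip from box 533.863864723188 120.98753242051144
```

Run:
```python
from h import *
from scipy.spatial.transform import Rotation as R
s=status.read_state(); M=R.from_rotvec(s["ee_rot"]).as_matrix(); print(M.round(3)); y=M[:,1]; print("jaw angle",np.degrees(np.arctan2(y[1],y[0])))
for nm in("top","side"):
    c=optics.calibration(nm)["extrinsics"];print(nm,"cam pos",(-c[:3,:3].T@c[:3,3]).round())
# grip/buttons, project expected points into both views
th=np.radians(16.15);c,s=np.cos(th),np.sin(th); C=np.array([527.0,35.6])
def W(x,y,z): return [C[0]+c*x-s*y,C[1]+s*x+c*y,z]
for nm in("top","side"):
    a=cv2.imread(f"pics/{nm}0.png")
    f=6; (y0,y1,x0,x1)=(190,290,240,370) if nm=="top" else (150,260,245,355)
    b=cv2.resize(a[y0:y1,x0:x1],None,fx=f,fy=f,interpolation=cv2.INTER_CUBIC)
    def dot(p,col):
        u=proj(nm,p); cv2.circle(b,(int((u[0]-x0+.5)*f),int((u[1]-y0+.5)*f)),3,col,-1)
    for x in(-95,95):
        for y in(-150,150):dot(W(x,y,70),(0,0,255))
    for x in(11,49):
        for y in(65,95):dot(W(x,y,111),(0,255,0))
    for h in range(12): 
        q=-h*np.pi/6; dot(W(62*np.cos(q),-75+62*np.sin(q),75),(255,0,0))
    dot(W(0,-75,114),(0,0,255))
    cv2.imwrite(f"pics/{nm}0p.png",b)
```

```text
[[-0.     0.356 -0.935]
 [ 0.001 -0.935 -0.356]
 [-1.    -0.001 -0.   ]]
jaw angle -69.15536272268407
top cam pos [ 257.  109. 1603.]
side cam pos [  89. 1159.  681.]
```

View pics/top0p.png

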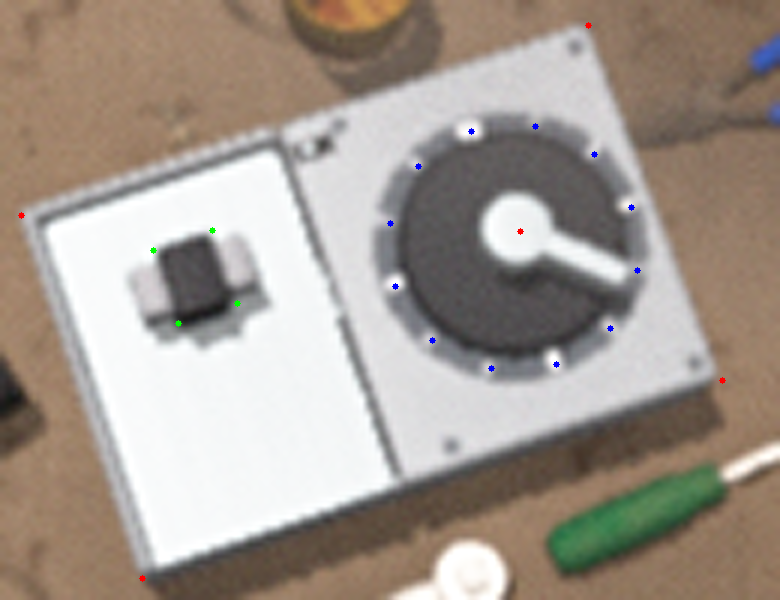

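View pics/side0p.png

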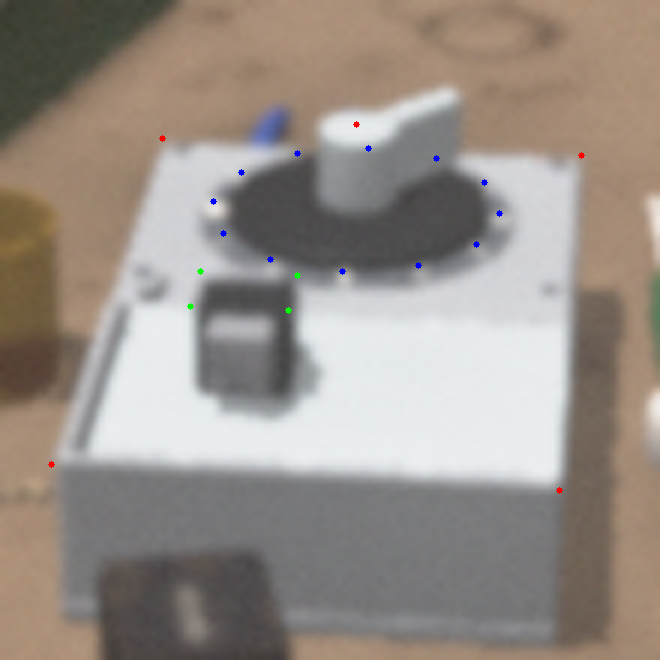

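```bash
cat > plan.py <<'E'
from h import *
TH=np.radians(16.15); D=np.array([546.9,-36.5]); RR=43.0
def tool(phi,sgn,extra=0,r=RR):
    """world xy of TCP so its flank touches fin at phi. sgn=+1 pushes ACW (tool on CW side)"""
    h=10*abs(np.sin(phi))+12*abs(np.cos(phi))
    dl=np.arcsin((6+h)/r)+extra
    w=phi-sgn*dl+TH
    return D+r*np.array([np.cos(w),np.sin(w)])
def finang(p,sgn):
    """fin angle implied by tool contact position"""
    v=np.array(p[:2])-D; r=np.hypot(*v); w=np.arctan2(v[1],v[0])-TH; phi=w
    for _ in range(50):
        h=10*abs(np.sin(phi))+12*abs(np.cos(phi)); phi=w+sgn*np.arcsin((6+h)/r)
    return phi
def rows(start,pts,rz=0,grip=0):
    cur=np.array(start,float); out=[]
    for p in pts:
        d=np.round(np.array(p)-cur,1); cur=cur+d; out.append([0,0,rz]+[round(x/1000,4) for x in d]+[grip])
    while len(out)%10: out.append([0,0,0,0,0,0,grip])
    for i in range(0,len(out),10): print("[["+",".join("["+",".join(f"{x:g}" for x in r)+"]" for r in out[i:i+10])+"]]")
    print("end",cur); return cur
def lin(a,b,n): a=np.array(a,float);b=np.array(b,float); return [a+(b-a)*(i+1)/n for i in range(n)]
E
python3 - <<'E'
from plan import *
s=status.read_state(); p=s["position"]; print(p)
a=tool(-2.276,1,.25); print(a)
mid=np.r_[a,150]
pts=lin(p,mid,26)
print(np.array(pts[0])-p)
rows(p,pts+[mid]*2+lin(mid,np.r_[a,91],2),0)
E
```

```text
[ 222.34572164 -583.89879544  214.13094294]
[506.91553956 -52.31906835]
[10.944993   20.44537412 -2.46657473]
[[[0,0,0,0.0109,0.0204,-0.0025,0],[0,0,0,0.011,0.0205,-0.0024,0],[0,0,0,0.0109,0.0204,-0.0025,0],[0,0,0,0.011,0.0205,-0.0025,0],[0,0,0,0.0109,0.0204,-0.0024,0],[0,0,0,0.011,0.0205,-0.0025,0],[0,0,0,0.0109,0.0204,-0.0025,0],[0,0,0,0.011,0.0205,-0.0024,0],[0,0,0,0.0109,0.0204,-0.0025,0],[0,0,0,0.0109,0.0205,-0.0025,0]]]
[[[0,0,0,0.011,0.0204,-0.0024,0],[0,0,0,0.0109,0.0204,-0.0025,0],[0,0,0,0.011,0.0205,-0.0025,0],[0,0,0,0.0109,0.0204,-0.0024,0],[0,0,0,0.011,0.0205,-0.0025,0],[0,0,0,0.0109,0.0204,-0.0025,0],[0,0,0,0.011,0.0205,-0.0024,0],[0,0,0,0.0109,0.0204,-0.0025,0],[0,0,0,0.011,0.0205,-0.0025,0],[0,0,0,0.0109,0.0204,-0.0024,0]]]
[[[0,0,0,0.0109,0.0205,-0.0025,0],[0,0,0,0.011,0.0204,-0.0025,0],[0,0,0,0.0109,0.0204,-0.0024,0],[0,0,0,0.011,0.0205,-0.0025,0],[0,0,0,0.0109,0.0204,-0.0025,0],[0,0,0,0.011,0.0205,-0.0024,0],[0,0,0,-0,-0,-0,0],[0,0,0,-0,-0,-0,0],[0,0,0,-0,-0,-0.0295,0],[0,0,0,-0,-0,-0.0295,0]]]
end [506.94572164 -52.29879544  91.03094294]
```

{"op": "move_arm", "data": {"increments": [[[0,0,-0.0082,0.011,0.0204,-0.0025,0],[0,0,-0.0082,0.011,0.0205,-0.0025,0],[0,0,-0.0082,0.011,0.0204,-0.0025,0],[0,0,-0.0082,0.011,0.0205,-0.0025,0],[0,0,-0.0082,0.011,0.0204,-0.0025,0],[0,0,-0.0082,0.011,0.0205,-0.0025,0],[0,0,-0.0082,0.011,0.0204,-0.0025,0],[0,0,-0.0082,0.011,0.0205,-0.0025,0],[0,0,-0.0082,0.011,0.0204,-0.0025,0],[0,0,-0.0082,0.011,0.0205,-0.0025,0]]], "grip_force": 20}}

```text
t: 0.93
position: [332.7, -378.5, 189.4]
ee_rot: [2.071, 0.293, -2.071]
ft_force: [-0.8, -0.2, 0.3]
finger_gap: 34.0
```

{"op": "move_arm", "data": {"increments": [[[0,0,0,0.011,0.0204,-0.0024,0],[0,0,0,0.0109,0.0204,-0.0025,0],[0,0,0,0.011,0.0205,-0.0025,0],[0,0,0,0.0109,0.0204,-0.0024,0],[0,0,0,0.011,0.0205,-0.0025,0],[0,0,0,0.0109,0.0204,-0.0025,0],[0,0,0,0.011,0.0205,-0.0024,0],[0,0,0,0.0109,0.0204,-0.0025,0],[0,0,0,0.011,0.0205,-0.0025,0],[0,0,0,0.0109,0.0204,-0.0024,0]]]}}

```text
t: 1.77
position: [442.2, -174.1, 164.8]
ee_rot: [2.07, 0.294, -2.071]
ft_force: [0.5, -1.1, -0.3]
finger_gap: 0.6
```

{"op": "move_arm", "data": {"increments": [[[0,0,0,0.011,0.0205,-0.0025,0],[0,0,0,0.011,0.0204,-0.0025,0],[0,0,0,0.011,0.0204,-0.0025,0],[0,0,0,0.011,0.0205,-0.0025,0],[0,0,0,0.011,0.0204,-0.0025,0],[0,0,0,0.0098,0.0196,-0.0025,0],[0,0,0,0,0,0,0],[0,0,0,0,0,0,0],[0,0,0,0,0,-0.0295,0],[0,0,0,0,0,-0.0295,0]]]}}

```text
t: 2.6
position: [507.2, -54.3, 91.6]
ee_rot: [2.073, 0.292, -2.066]
ft_force: [-0.2, 0.0, -0.1]
finger_gap: 0.7
```

Run:
```python
from plan import *
s=status.read_state(); p=s["position"]; print(p,s["ft_force"],s["joint_pos"])
im=optics.read_camera("side"); cv2.imwrite("pics/s1.png",cv2.resize(im[110:270,200:400,::-1],None,fx=3.5,fy=3.5))
im=optics.read_camera("top"); cv2.imwrite("pics/t1.png",cv2.resize(im[180:290,230:390,::-1],None,fx=4,fy=4))
print(tool(-2.276,1),tool(-2.276,1,.25))
```

```text
[507.19141956 -54.27415005  91.55824337] [-0.20457572  0.0365219  -0.05158751] [-2.36053553e-01  5.01027914e-01  1.96623724e+00 -3.16544953e-04
  6.70602466e-01  1.05344370e+00]
[512.07225975 -61.71960564] [506.91553956 -52.31906835]
```

View pics/s1.png

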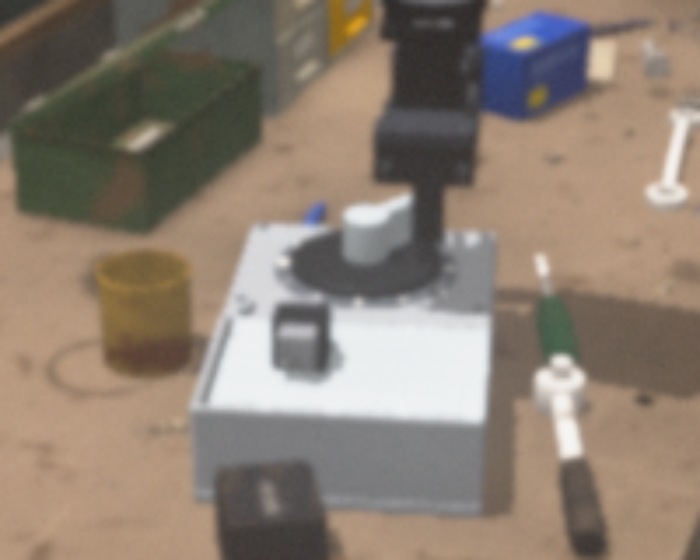

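View pics/t1.png

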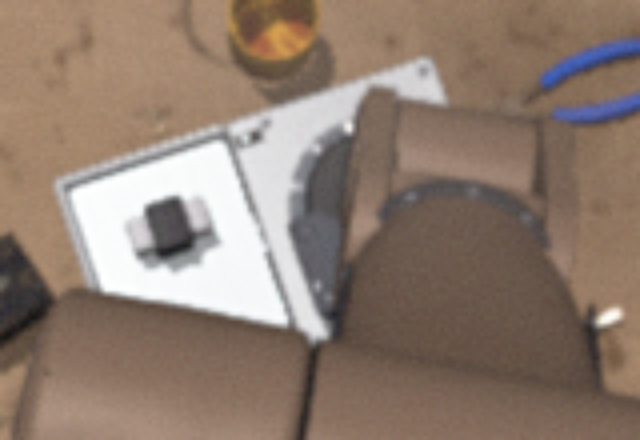

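Run:
```python
from plan import *
s=status.read_state(); p=s["position"]
a=-2.5
phis=np.r_[np.linspace(a,5.4,41)[1:],]
print(phis[1]-phis[0])
rows(p,[np.r_[tool(f,1),90.5] for f in phis])
```

```text
0.19750000000000023
[[[0,0,0,0.0068,-0.0069,0.0022,0],[0,0,0,0.0061,-0.0071,0,0],[0,0,0,0.008,-0.0059,0,0],[0,0,0,0.0096,-0.0041,0,0],[0,0,0,0.0094,-0.0016,0,0],[0,0,0,0.0062,0.0001,0,0],[0,0,0,0.0067,0.0011,0,0],[0,0,0,0.0069,0.0024,0,0],[0,0,0,0.0071,0.004,0,0],[0,0,0,0.0066,0.0056,0,0]]]
[[[0,0,0,0.0057,0.0075,0,0],[0,0,0,0.0042,0.0091,0,0],[0,0,0,0.0018,0.0089,0,0],[0,0,0,0.0002,0.0067,0,0],[0,0,0,-0.0011,0.0073,0,0],[0,0,0,-0.0025,0.0076,0,0],[0,0,0,-0.0043,0.0076,0,0],[0,0,0,-0.0062,0.007,0,0],[0,0,0,-0.0082,0.0058,0,0],[0,0,0,-0.0098,0.0039,0,0]]]
[[[0,0,0,-0.0089,0.0013,0,0],[0,0,0,-0.0063,-0.0002,0,0],[0,0,0,-0.0067,-0.0012,0,0],[0,0,0,-0.007,-0.0025,0,0],[0,0,0,-0.007,-0.0041,0,0],[0,0,0,-0.0066,-0.0058,0,0],[0,0,0,-0.0056,-0.0076,0,0],[0,0,0,-0.004,-0.0093,0,0],[0,0,0,-0.0016,-0.0086,0,0],[0,0,0,-0,-0.0068,0,0]]]
[[[0,0,0,0.0011,-0.0073,0,0],[0,0,0,0.0027,-0.0076,0,0],[0,0,0,0.0045,-0.0075,0,0],[0,0,0,0.0064,-0.007,0,0],[0,0,0,0.0084,-0.0056,0,0],[0,0,0,0.0099,-0.0037,0,0],[0,0,0,0.0085,-0.0011,0,0],[0,0,0,0.0063,0.0002,0,0],[0,0,0,0.0068,0.0014,0,0],[0,0,0,0.007,0.0026,0,0]]]
end [565.6434811  -75.26097633  90.47457668]
```

{"op": "move_arm", "data": {"increments": [[[0,0,0,0.0068,-0.0069,0.0022,0],[0,0,0,0.0061,-0.0071,0,0],[0,0,0,0.008,-0.0059,0,0],[0,0,0,0.0096,-0.0041,0,0],[0,0,0,0.0094,-0.0016,0,0],[0,0,0,0.0062,0.0001,0,0],[0,0,0,0.0067,0.0011,0,0],[0,0,0,0.0069,0.0024,0,0],[0,0,0,0.0071,0.004,0,0],[0,0,0,0.0066,0.0056,0,0]]]}}

```text
t: 3.53
position: [580.9, -65.4, 93.2]
ee_rot: [2.07, 0.293, -2.07]
ft_force: [-1.8, -0.4, 0.3]
finger_gap: 0.8
```

Run:
```python
from plan import *
s=status.read_state(); p=s["position"]; print(p,s["ft_force"],finang(p,1), tool(-2.5+.1975*10,1))
im=optics.read_camera("side"); cv2.imwrite("pics/s2.png",cv2.resize(im[110:270,200:400,::-1],None,fx=3.5,fy=3.5))
print(status.read_state()["position"])
```

```text
[580.90980015 -65.42111979  93.22756901] [-1.81971864 -0.44479146  0.33855491] -0.4894173614953908 [577.95104788 -66.24613295]
[581.99058376 -64.50988749  93.34335988]
```

View pics/s2.png

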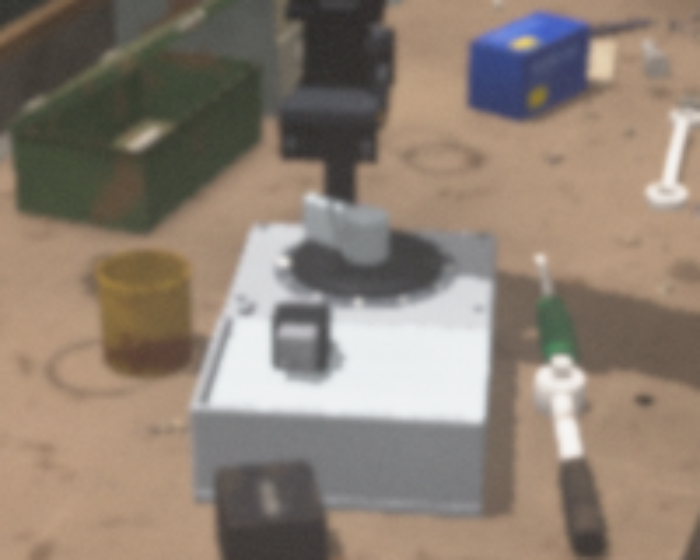

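Run:
```python
from plan import *
s=status.read_state(); p=s["position"]; f=finang(p,1); print(p,f)
phis=np.linspace(f,5.45,31)[1:]; print(phis[1]-phis[0])
rows(p,[np.r_[tool(x,1),91] for x in phis])
```

```text
[581.99058376 -64.50988749  93.34335988] -0.46363709347945065
0.197121236449315
[[[0,0,0,0.0032,0.0084,-0.0023,0],[0,0,0,0.0035,0.0095,-0,0],[0,0,0,0.0011,0.0078,-0,0],[0,0,0,-0.0001,0.0069,-0,0],[0,0,0,-0.0015,0.0074,-0,0],[0,0,0,-0.003,0.0076,-0,0],[0,0,0,-0.0049,0.0075,-0,0],[0,0,0,-0.0068,0.0067,-0,0],[0,0,0,-0.0087,0.0053,-0,0],[0,0,0,-0.0101,0.0032,-0,0]]]
[[[0,0,0,-0.0076,0.0007,-0,0],[0,0,0,-0.0064,-0.0004,-0,0],[0,0,0,-0.0068,-0.0016,-0,0],[0,0,0,-0.007,-0.003,-0,0],[0,0,0,-0.007,-0.0045,-0,0],[0,0,0,-0.0063,-0.0063,-0,0],[0,0,0,-0.0052,-0.0081,-0,0],[0,0,0,-0.0034,-0.0097,-0,0],[0,0,0,-0.0011,-0.0075,-0,0],[0,0,0,0.0003,-0.007,-0,0]]]
[[[0,0,0,0.0016,-0.0074,-0,0],[0,0,0,0.0031,-0.0076,-0,0],[0,0,0,0.005,-0.0074,-0,0],[0,0,0,0.0069,-0.0067,-0,0],[0,0,0,0.0088,-0.0051,-0,0],[0,0,0,0.0102,-0.0031,-0,0],[0,0,0,0.0073,-0.0006,-0,0],[0,0,0,0.0065,0.0005,-0,0],[0,0,0,0.0068,0.0017,-0,0],[0,0,0,0.007,0.003,-0,0]]]
end [567.39058376 -74.30988749  91.04335988]
```

{"op": "move_arm", "data": {"increments": [[[0,0,0,0.0032,0.0084,-0.0023,0],[0,0,0,0.0035,0.0095,0,0],[0,0,0,0.0011,0.0078,0,0],[0,0,0,-0.0001,0.0069,0,0],[0,0,0,-0.0015,0.0074,0,0],[0,0,0,-0.003,0.0076,0,0],[0,0,0,-0.0049,0.0075,0,0],[0,0,0,-0.0068,0.0067,0,0],[0,0,0,-0.0087,0.0053,0,0],[0,0,0,-0.0101,0.0032,0,0]]]}}

```text
t: 4.42
position: [552.1, 5.4, 91.1]
ee_rot: [2.071, 0.294, -2.069]
ft_force: [4.6, -1.5, -0.1]
finger_gap: 0.4
```

{"op": "move_arm", "data": {"increments": [[[0,0,0,-0.0076,0.0007,0,0],[0,0,0,-0.0064,-0.0004,0,0],[0,0,0,-0.0068,-0.0016,0,0],[0,0,0,-0.007,-0.003,0,0],[0,0,0,-0.007,-0.0045,0,0],[0,0,0,-0.0063,-0.0063,0,0],[0,0,0,-0.0052,-0.0081,0,0],[0,0,0,-0.0034,-0.0097,0,0],[0,0,0,-0.0011,-0.0075,0,0],[0,0,0,0.0003,-0.007,0,0]]]}}

```text
t: 5.25
position: [501.8, -43.9, 90.9]
ee_rot: [2.07, 0.293, -2.072]
ft_force: [0.4, 4.4, 0.1]
finger_gap: 0.5
```

Run:
```python
from plan import *
im=optics.read_camera("side"); cv2.imwrite("pics/s3.png",cv2.resize(im[110:270,200:400,::-1],None,fx=3.5,fy=3.5))
s=status.read_state(); p=s["position"]; print(p,s["ft_force"],finang(p,1)+6.2832)
```

```text
[502.11560058 -44.73866903  90.85139402] [ 0.20864681 -0.69000345 -0.46319744] 3.5167718555465495
```

View pics/s3.png

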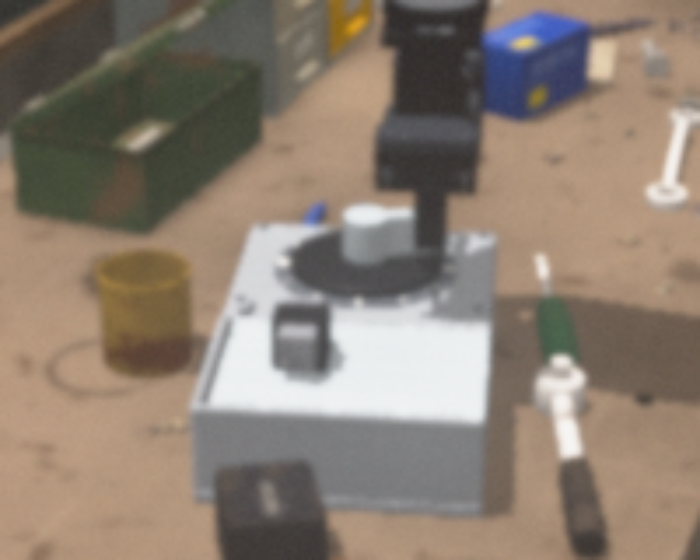

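{"op": "move_arm", "data": {"increments": [[[0,0,0,0.0016,-0.0074,0,0],[0,0,0,0.0031,-0.0076,0,0],[0,0,0,0.005,-0.0074,0,0],[0,0,0,0.0069,-0.0067,0,0],[0,0,0,0.0088,-0.0051,0,0],[0,0,0,0.0102,-0.0031,0,0],[0,0,0,0.0073,-0.0006,0,0],[0,0,0,0.0065,0.0005,0,0],[0,0,0,0.006,0.0017,0,0],[0,0,0,0.004,0.0015,0,0]]]}}

```text
t: 6.13
position: [562.2, -77.3, 90.7]
ee_rot: [2.069, 0.294, -2.071]
ft_force: [-4.7, -1.7, 0.1]
finger_gap: 0.4
```

Run:
```python
from plan import *
im=optics.read_camera("side"); cv2.imwrite("pics/s4.png",cv2.resize(im[160:230,260:360,::-1],None,fx=7,fy=7,interpolation=cv2.INTER_CUBIC))
im=optics.read_camera("top"); cv2.imwrite("pics/t4.png",cv2.resize(im[180:290,230:390,::-1],None,fx=4,fy=4))
s=status.read_state(); p=s["position"]; print(p,s["ft_force"],finang(p,1)+6.2832)
```

```text
[562.66439174 -77.16281744  90.84787286] [-0.79852313 -0.02459973 -0.74356891] 5.302395274268674
```

View pics/s4.png

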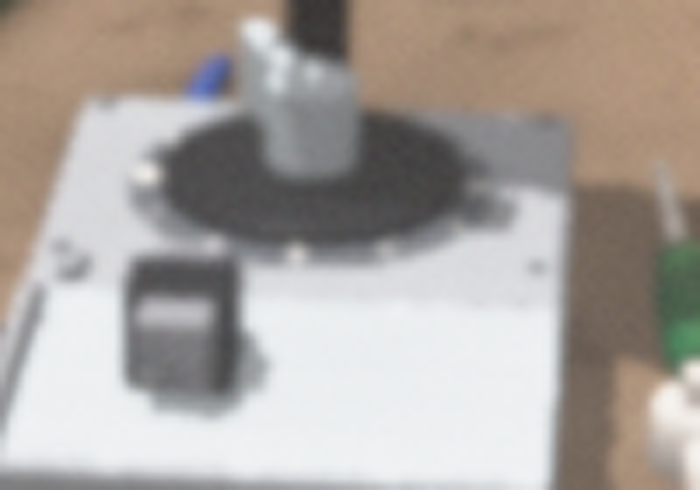

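View pics/t4.png

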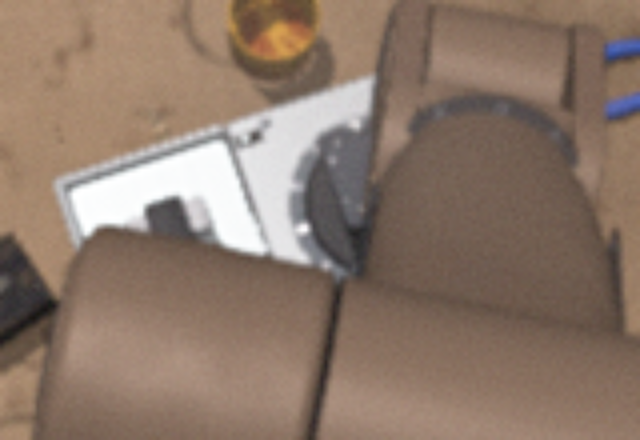

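Run:
```python
from plan import *
s=status.read_state(); p=s["position"]; f=finang(p,1)+2*np.pi
phis=np.r_[f+.1,f+.2,f+.27,f+.32,f+.35]; print(phis)
e=rows(p,[np.r_[tool(x,1),91] for x in phis])
```

```text
[5.40238058 5.50238058 5.57238058 5.62238058 5.65238058]
[[[0,0,0,0.003,0.002,0.0002,0],[0,0,0,0.0036,0.0019,-0,0],[0,0,0,0.0024,0.0016,-0,0],[0,0,0,0.0018,0.0013,-0,0],[0,0,0,0.001,0.0009,-0,0],[0,0,0,0,0,0,0],[0,0,0,0,0,0,0],[0,0,0,0,0,0,0],[0,0,0,0,0,0,0],[0,0,0,0,0,0,0]]]
end [574.46439174 -69.46281744  91.04787286]
```

{"op": "move_arm", "data": {"increments": [[[0,0,0,0.003,0.002,0,0],[0,0,0,0.0036,0.0019,0,0],[0,0,0,0.0024,0.0016,0,0],[0,0,0,0.0018,0.0013,0,0],[0,0,0,0.001,0.0009,0,0],[0,0,0,0,0,0,0],[0,0,0,0,0,0,0],[0,0,0,0,0,0,0],[0,0,0,0,0,0,0],[0,0,0,0,0,0,0]]]}}

```text
t: 7.07
position: [573.7, -69.4, 91.1]
ee_rot: [2.071, 0.293, -2.07]
ft_force: [-1.2, -1.3, -0.2]
finger_gap: 0.8
```

Run:
```python
from plan import *
s=status.read_state(); p=s["position"]; print(p,s["ft_force"],finang(p,1)+6.2832)
```

```text
[573.74000417 -69.4452285   91.07621725] [-1.20202448 -1.25724131 -0.20826883] 5.647200939669182
```

{"op": "move_arm", "data": {"increments": [[[0,0,0,-0.003,-0.007,0,0],[0,0,0,0,0,0.025,0],[0,0,0,0,-0.02,0.03,0],[0,0,0,0,-0.04,0,0],[0,0,0,0,-0.04,0,0],[0,0,0,0,-0.04,0,0],[0,0,0,0,-0.04,0,0],[0,0,0,0,-0.04,0,0],[0,0,0,0,-0.03,0,0],[0,0,0,0,0,0,0]]]}}

```text
t: 7.9
position: [569.7, -332.4, 145.7]
ee_rot: [2.073, 0.287, -2.071]
ft_force: [0.2, -0.1, -0.6]
finger_gap: 0.5
```

```bash
cat > look.py <<'E'
import sys
from plan import *
n=sys.argv[1]
im=optics.read_camera("top")[:,:,::-1].copy(); cv2.imwrite(f"pics/{n}_raw.png",im)
b=cv2.resize(im[190:270,280:370],None,fx=7,fy=7,interpolation=cv2.INTER_CUBIC); cv2.imwrite(f"pics/{n}.png",b)
s=status.read_state(); print(s["t"],s["position"],s["ft_force"])
# bright metal fin top at z=114: polar profile about the axis
g=cv2.GaussianBlur(im,(0,0),.6).max(2).astype(np.float32); best=[]
for dy in (0,):
    ang=np.radians(np.arange(0,360,1)); prof=[]
    for a in ang:
        v=0
        for r in np.arange(26,53,3):
            u=proj("top",[D[0]+r*np.cos(a+TH),D[1]+r*np.sin(a+TH),114])
            v+=cv2.getRectSubPix(g,(1,1),(float(u[0]),float(u[1])))[0,0]
        prof.append(v/9)
    prof=np.array(prof); k=int(prof.argmax()); idx=np.arange(k-25,k+26)
    w=np.clip(prof[idx%360]-np.median(prof)-.4*(prof[k]-np.median(prof)),0,None); c=(w*idx).sum()/w.sum()
    fi=np.radians(c); fi=(fi+np.pi)%(2*np.pi)-np.pi
    print("fin peak",prof[k],"angle rad",fi,"o'clock",(-fi/(2*np.pi)*12)%12)
E
python3 look.py t5
```

```text
7.95 [ 569.70284399 -329.58535172  145.52110101] [-0.48261286  0.16738685  0.46758699]Traceback (most recent call last):
  File "look.py", line 14, in <module>
    u=proj("top",[D[0]+r*np.cos(a+TH),D[1]+r*np.sin(a+TH),114])
  File "h.py", line 8, in proj
    c=optics.calibration(n);E=c["extrinsics"];q=E[:3,:3]@np.array(p)+E[:3,3]
ValueError: time passes only in moves, steps and waits
```

View pics/t5.png

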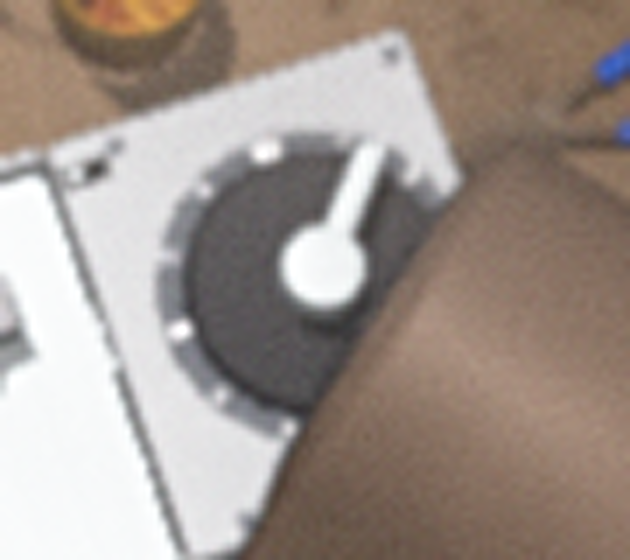

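```bash
python3 - <<'E'
s=open('h.py').read().replace("def ray","import functools\n_cal=functools.lru_cache(None)(lambda n:optics.calibration(n))\ndef ray",1).replace("c=optics.calibration(n)","c=_cal(n)")
open('h.py','w').write(s)
s=open('look.py').read()
s=s.replace('im=optics.read_camera("top")[:,:,::-1].copy()','im=optics.read_camera("top")[:,:,::-1].copy() if len(sys.argv)<3 else cv2.imread(sys.argv[2])')
s=s.replace("prof=np.array(prof)","prof=np.array(prof)"); open('look.py','w').write(s)
E
python3 look.py t5 pics/t5_raw.png;python3 look.py junk pics/top0.png
python3 - <<'E'
from plan import *
for z in(0,): 
  for a in (-.524,-.65,-.8):
    q=[proj("top",[D[0]+r*np.cos(a+TH),D[1]+r*np.sin(a+TH),114]) for r in(0,57)]; print(a,[((u[0]-280+.5)*7,(u[1]-190+.5)*7) for u in q])
E
```

```text
7.95 [ 569.70284399 -329.58535172  145.52110101] [-0.48261286  0.16738685  0.46758699]
fin peak 244.30727 angle rad -0.6562520689147995 o'clock 1.2533491281848819
7.95 [ 569.70284399 -329.58535172  145.52110101] [-0.48261286  0.16738685  0.46758699]
fin peak 237.08551 angle rad -2.2776317494826106 o'clock 4.349956217678387
-0.524 [(np.float64(327.42242541255257), np.float64(272.2868483084705)), (np.float64(351.5096176429943), np.float64(140.3774028769455))]
-0.65 [(np.float64(327.42242541255257), np.float64(272.2868483084705)), (np.float64(368.2942931936709), np.float64(144.65482617078177))]
-0.8 [(np.float64(327.42242541255257), np.float64(272.2868483084705)), (np.float64(387.4299080723973), np.float64(152.36341526152472))]
```

```bash
cat > fin.py <<'E'
import sys
from plan import *
def meas(path):
    g=cv2.imread(path).min(2)
    f=6; roi=g[205:255,300:352]; b=cv2.resize(roi,None,fx=f,fy=f,interpolation=cv2.INTER_CUBIC)
    m=(b>150).astype(np.uint8)
    u0=proj("top",[*D,114]); k0=np.array([(u0[0]-300+.5)*f-.5,(u0[1]-205+.5)*f-.5])
    n,l,st,ce=cv2.connectedComponentsWithStats(m); L=l[int(round(k0[1])),int(round(k0[0]))]; mm=(l==L).astype(np.uint8)
    hub=cv2.morphologyEx(mm,cv2.MORPH_OPEN,cv2.getStructuringElement(cv2.MORPH_ELLIPSE,(29,29)))
    ys,xs=np.nonzero(hub); hc=np.array([xs.mean(),ys.mean()])
    px=lambda q:((q[0]+.5)/f-.5+300,(q[1]+.5)/f-.5+205)
    H=ray("top",*px(hc),114)
    ys,xs=np.nonzero(mm); P=np.array([ray("top",*px((x,y)),114)[:2] for x,y in zip(xs,ys)])-H[:2]
    r=np.hypot(*P.T); k=(r>24)&(r<50); c=P[k].mean(0); a=np.arctan2(c[1],c[0])-TH; a=(a+np.pi)%(2*np.pi)-np.pi
    print(path,"hub",H.round(1),"r max",r.max().round(1),"fin angle",a.round(3),"hour",((-a*6/np.pi)%12).round(2), "npx",k.sum(), "hub area r",np.sqrt(len(hub.nonzero()[0])/np.pi).round(1))
for p in sys.argv[1:]: meas(p)
E
python3 fin.py pics/top0.png pics/t5_raw.png
```

```text
pics/top0.png hub [543.6 -25.7 114. ] r max 108.5 fin angle -1.935 hour 3.7 npx 1955 hub area r 107.1
pics/t5_raw.png hub [562.6  -6.8 114. ] r max 99.7 fin angle -0.161 hour 0.31 npx 11645 hub area r 94.5
```

```bash
sed -i 's/m=(b>150).astype(np.uint8)/m=(b>185).astype(np.uint8)/; s/    n,l,st/    yy,xx=np.mgrid[:m.shape[0],:m.shape[1]]; m[np.hypot(xx-k0[0],yy-k0[1])>19*f]=0\n    n,l,st/' fin.py; python3 fin.py pics/top0.png pics/t5_raw.png
```

```text
pics/top0.png hub [549.2 -35.5 114. ] r max 56.3 fin angle -2.319 hour 4.43 npx 1181 hub area r 34.0
pics/t5_raw.png hub [550.1 -35.1 114. ] r max 54.4 fin angle -0.729 hour 1.39 npx 1194 hub area r 34.4
```

Run:
```python
from plan import *
g=cv2.imread("pics/t5_raw.png")
f=11; b=cv2.resize(g[203:248,300:350],None,fx=f,fy=f,interpolation=cv2.INTER_CUBIC)
b=np.clip((b.astype(float)-100)*1.64,0,255).astype(np.uint8)
def dot(p,col):
    u=proj("top",p); cv2.circle(b,(int((u[0]-300+.5)*f),int((u[1]-203+.5)*f)),3,col,-1)
H=np.array([549.5,-35.2])
for dc,z,col in((H,114,(0,0,255)),(D,75,(255,0,0))):
  for h in range(24):
    q=-h*np.pi/12+TH; R=17 if z==114 else 62
    dot([dc[0]+R*np.cos(q),dc[1]+R*np.sin(q),z],col)
for a,col in((-.64,(0,255,0)),(-.7,(0,200,200)),(-.75,(255,0,255))):
  for sg in(-6,6):
    for r in(25,57):
      dot([H[0]+r*np.cos(a+TH)-sg*np.sin(a+TH),H[1]+r*np.sin(a+TH)+sg*np.cos(a+TH),114],col)
cv2.imwrite("pics/t5c.png",b)
```

```text
(no output)
```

View pics/t5c.png

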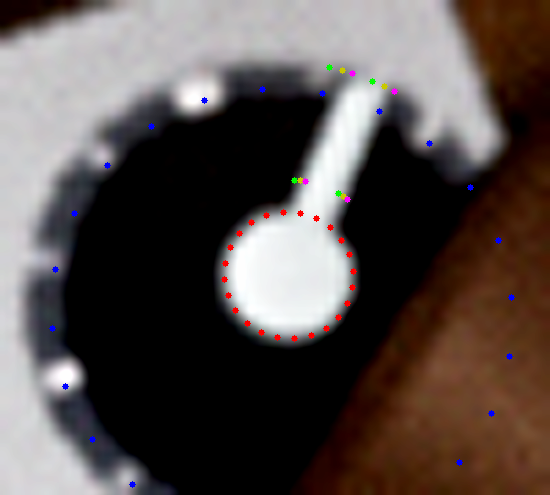

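```bash
sed -i 's/D=np.array(\[546.9,-36.5\])/D=np.array([549.0,-35.2])/' plan.py
python3 - <<'E'
from plan import *
s=status.read_state(); p=s["position"]; print(p)
a=np.r_[tool(-.71,1,.3),145]; lo=np.r_[a[:2],91]
rows(p,lin(p,a,8)+lin(a,lo,2))
rows(lo,[np.r_[tool(f,1),91] for f in (-.9,-.8,-.72,-.66,-.61,-.57,-.54,-.52)])
E
```

```text
[ 569.70284399 -329.58535172  145.52110101]
[[[0,0,0,-0.0009,0.0317,-0.0001,0],[0,0,0,-0.0009,0.0317,-0,0],[0,0,0,-0.001,0.0317,-0.0001,0],[0,0,0,-0.0009,0.0317,-0.0001,0],[0,0,0,-0.0009,0.0316,-0,0],[0,0,0,-0.0009,0.0317,-0.0001,0],[0,0,0,-0.0009,0.0317,-0.0001,0],[0,0,0,-0.0009,0.0317,-0,0],[0,0,0,-0,0,-0.027,0],[0,0,0,-0,0,-0.027,0]]]
end [562.40284399 -76.08535172  91.02110101]
[[[0,0,0,0.0047,0.0019,0,0],[0,0,0,0.0036,0.0018,0,0],[0,0,0,0.0028,0.0018,0,0],[0,0,0,0.0021,0.0016,0,0],[0,0,0,0.0017,0.0014,0,0],[0,0,0,0.0013,0.0012,0,0],[0,0,0,0.001,0.0009,0,0],[0,0,0,0.0007,0.0007,0,0],[0,0,0,0,0,0,0],[0,0,0,0,0,0,0]]]
end [580.25801188 -64.77252768  91.        ]
```

{"op": "move_arm", "data": {"increments": [[[0,0,0,-0.001,0.036,0,0],[0,0,0,-0.001,0.036,0,0],[0,0,0,-0.001,0.036,0,0],[0,0,0,-0.001,0.036,0,0],[0,0,0,-0.001,0.036,0,0],[0,0,0,-0.001,0.036,0,0],[0,0,0,-0.001,0.024,0,0],[0,0,0,-0.001,0.0105,0,0],[0,0,0,0,0,-0.027,0],[0,0,0,0,0,-0.0265,0]]]}}

```text
t: 8.78
position: [563.1, -75.0, 93.3]
ee_rot: [2.072, 0.294, -2.065]
ft_force: [1.1, 0.2, -1.2]
finger_gap: 0.5
```

Run:
```python
from plan import *
im=optics.read_camera("side"); cv2.imwrite("pics/s6.png",cv2.resize(im[160:230,260:360,::-1],None,fx=5,fy=5,interpolation=cv2.INTER_CUBIC))
s=status.read_state(); p=s["position"]; print(p,s["ft_force"],s["qd"].round(3))
rows(p,[np.r_[tool(f,1),91] for f in (-.9,-.8,-.72,-.66,-.61,-.57,-.54,-.52)])
```

```text
[560.61129227 -74.91659374  87.84266831] [-2.40923008  0.15850496 -5.02482265] [-0.014 -0.019 -0.023 -0.     0.14   0.   ]
[[[0,0,0,0.0065,0.0007,0.0032,0],[0,0,0,0.0036,0.0019,-0,0],[0,0,0,0.0028,0.0018,-0,0],[0,0,0,0.0021,0.0015,-0,0],[0,0,0,0.0017,0.0014,-0,0],[0,0,0,0.0013,0.0012,-0,0],[0,0,0,0.001,0.001,-0,0],[0,0,0,0.0006,0.0006,-0,0],[0,0,0,0,0,0,0],[0,0,0,0,0,0,0]]]
end [580.21129227 -64.81659374  91.04266831]
```

View pics/s6.png

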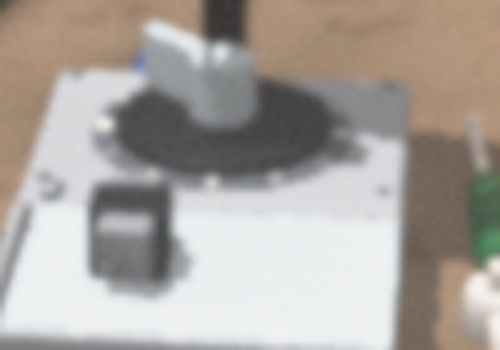

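{"op": "move_arm", "data": {"increments": [[[0,0,0,0,0,0,0],[0,0,0,0.0036,0.0019,0,0],[0,0,0,0.003,0.0018,0,0],[0,0,0,0.0025,0.0018,0,0],[0,0,0,0,0,0,0],[0,0,0,0,0,0,0],[0,0,0,0,0,0,0],[0,0,0,0,0,0,0],[0,0,0,0,0,0,0],[0,0,0,0,0,0,0]]]}}

```text
t: 9.67
position: [571.6, -70.5, 92.5]
ee_rot: [2.07, 0.293, -2.07]
ft_force: [-0.5, 0.1, -0.4]
finger_gap: 0.4
```

Run:
```python
from plan import *
s=status.read_state(); p=s["position"]; print(p,s["ft_force"],s["qd"].round(3),finang(p,1))
f=finang(p,1)
rows(p,[np.r_[tool(x,1),91] for x in np.linspace(f,-.52,7)[1:]])
```

```text
[571.55638968 -70.46279951  92.48112172] [-0.50812459  0.05926037 -0.38421449] [ 0.     0.001 -0.    -0.    -0.001 -0.   ] -0.7413099024374709
[[[0,0,0,0.0025,0.0003,-0.0015,0],[0,0,0,0.0013,0.001,0,0],[0,0,0,0.0012,0.001,0,0],[0,0,0,0.0013,0.001,0,0],[0,0,0,0.0012,0.0012,0,0],[0,0,0,0.0012,0.0012,0,0],[0,0,0,0,0,0,0],[0,0,0,0,0,0,0],[0,0,0,0,0,0,0],[0,0,0,0,0,0,0]]]
end [580.25638968 -64.76279951  90.98112172]
```

{"op": "move_arm", "data": {"increments": [[[0,0,0,0.0025,0.0003,-0.0015,0],[0,0,0,0.0013,0.001,0,0],[0,0,0,0.0012,0.001,0,0],[0,0,0,0.0013,0.001,0,0],[0,0,0,0.0012,0.0012,0,0],[0,0,0,0.0012,0.0012,0,0],[0,0,0,0,0,0,0],[0,0,0,0,0,0,0],[0,0,0,0,0,0,0],[0,0,0,0,0,0,0]]]}}

```text
t: 10.5
position: [580.5, -64.7, 91.0]
ee_rot: [2.071, 0.293, -2.07]
ft_force: [-1.2, -0.5, -0.4]
finger_gap: 0.1
```

Run:
```python
from plan import *
s=status.read_state(); p=s["position"]; print(p,s["ft_force"],s["qd"].round(3),finang(p,1))
```

```text
[580.50384717 -64.68609368  91.01680049] [-1.18808796 -0.47835568 -0.39233675] [-0.    -0.001  0.001 -0.001 -0.    -0.   ] -0.5160297664223678
```

{"op": "move_arm", "data": {"increments": [[[0,0,0,-0.003,-0.007,0,0],[0,0,0,0,0,0.027,0],[0,0,0,0,-0.02,0.028,0],[0,0,0,0,-0.04,0,0],[0,0,0,0,-0.04,0,0],[0,0,0,0,-0.04,0,0],[0,0,0,0,-0.04,0,0],[0,0,0,0,-0.04,0,0],[0,0,0,0,-0.02,0,0],[0,0,0,0,-0.01,0,0]]]}}

```text
t: 11.33
position: [576.7, -325.2, 145.8]
ee_rot: [2.072, 0.29, -2.071]
ft_force: [0.5, 0.9, 0.0]
finger_gap: 0.3
```

```bash
python3 look.py t7; python3 fin.py pics/t7_raw.png
python3 - <<'E'
from plan import *
g=cv2.imread("pics/t7_raw.png")
f=11; b=cv2.resize(g[203:248,300:350],None,fx=f,fy=f,interpolation=cv2.INTER_CUBIC)
b=np.clip((b.astype(float)-100)*1.64,0,255).astype(np.uint8)
def dot(p,col):
    u=proj("top",p); cv2.circle(b,(int((u[0]-300+.5)*f),int((u[1]-203+.5)*f)),3,col,-1)
H=np.array([549.5,-35.2])
for h in range(12):
    q=-h*np.pi/6+TH; dot([D[0]+62*np.cos(q),D[1]+62*np.sin(q),75],(255,0,0))
for a,col in((-.52,(0,255,0)),(-.6,(255,0,255))):
  for sg in(-6,6):
    for r in(25,57):
      dot([H[0]+r*np.cos(a+TH)-sg*np.sin(a+TH),H[1]+r*np.sin(a+TH)+sg*np.cos(a+TH),114],col)
cv2.imwrite("pics/t7c.png",b)
E
```

```text
11.3833 [ 576.75273323 -325.10328171  145.6948057 ] [-1.63063283 -0.65381531 -0.95106322]
fin peak 245.7889 angle rad -0.5529797708278963 o'clock 1.056113567484998
pics/t7_raw.png hub [550.2 -35.  114. ] r max 55.5 fin angle -0.57 hour 1.09 npx 1212 hub area r 34.5
```

View pics/t7c.png

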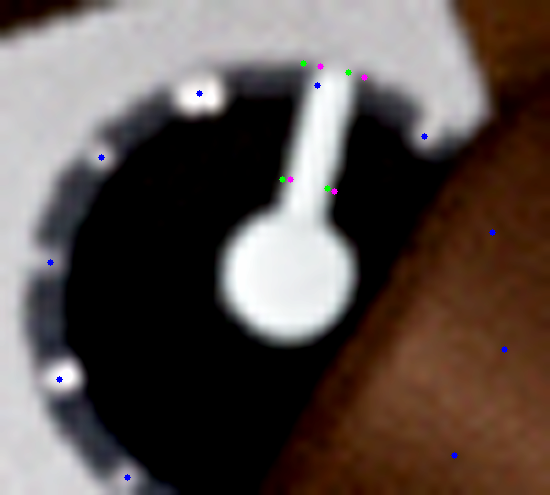

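Run:
```python
from plan import *
p=np.array([577.4,-321.8,146]); 
a=np.r_[tool(-.54,-1,.3),146]; lo=np.r_[a[:2],91]; print(a)
rows(p,lin(p,a,10)); rows(a,lin(a,lo,3))
```

```text
[585.34733804 -12.22455621 146.        ]
[[[0,0,0,0.0008,0.031,0,0],[0,0,0,0.0008,0.0309,0,0],[0,0,0,0.0008,0.031,0,0],[0,0,0,0.0008,0.0309,0,0],[0,0,0,0.0008,0.031,0,0],[0,0,0,0.0008,0.0309,0,0],[0,0,0,0.0008,0.031,0,0],[0,0,0,0.0008,0.031,0,0],[0,0,0,0.0008,0.0309,0,0],[0,0,0,0.0007,0.031,0,0]]]
end [585.3 -12.2 146. ]
[[[0,0,0,0,0,-0.0183,0],[0,0,0,0,0,-0.0184,0],[0,0,0,0,0,-0.0183,0],[0,0,0,0,0,0,0],[0,0,0,0,0,0,0],[0,0,0,0,0,0,0],[0,0,0,0,0,0,0],[0,0,0,0,0,0,0],[0,0,0,0,0,0,0],[0,0,0,0,0,0,0]]]
end [585.34733804 -12.22455621  91.        ]
```

{"op": "move_arm", "data": {"increments": [[[0,0,0,0.0008,0.036,0,0],[0,0,0,0.0008,0.036,0,0],[0,0,0,0.0008,0.036,0,0],[0,0,0,0.0008,0.036,0,0],[0,0,0,0.0008,0.036,0,0],[0,0,0,0.0008,0.036,0,0],[0,0,0,0.0008,0.036,0,0],[0,0,0,0.0008,0.03,0,0],[0,0,0,0.0008,0.018,0,0],[0,0,0,0.0007,0.0096,0,0]]]}}

```text
t: 12.22
position: [584.5, -8.5, 146.3]
ee_rot: [2.069, 0.297, -2.068]
ft_force: [-0.7, -0.8, 0.0]
finger_gap: 0.5
```

{"op": "move_arm", "data": {"increments": [[[0,0,0,0,0,0,0],[0,0,0,0,0,-0.018,0],[0,0,0,0,0,-0.018,0],[0,0,0,0,0,-0.012,0],[0,0,0,0,0,-0.007,0],[0,0,0,0,0,0,0],[0,0,0,0,0,0,0],[0,0,0,0,0,0,0],[0,0,0,0,0,0,0],[0,0,0,0,0,0,0]]]}}

```text
t: 13.05
position: [585.5, -12.3, 91.7]
ee_rot: [2.071, 0.293, -2.069]
ft_force: [0.4, 0.2, 0.3]
finger_gap: 0.3
```

Run:
```python
from plan import *
s=status.read_state(); p=s["position"]; print(s["t"],p,s["ft_force"],s["qd"].round(3))
im=optics.read_camera("side"); cv2.imwrite("pics/s8.png",cv2.resize(im[160:230,260:360,::-1],None,fx=5,fy=5,interpolation=cv2.INTER_CUBIC))
phis=np.linspace(-.3,-.3-9.85,51)[1:]; print(phis[0]-phis[1],phis[[9,19,29,39,49]])
rows(p,[np.r_[tool(x,-1),91] for x in phis])
```

```text
13.05 [585.48233515 -12.25136488  91.6549829 ] [0.36270173 0.15961715 0.27221615] [ 0.002  0.002  0.002 -0.001  0.     0.002]
0.19699999999999995 [ -2.27  -4.24  -6.21  -8.18 -10.15]
[[[0,0,0,0.0046,-0.0101,-0.0007,0],[0,0,0,0.0016,-0.0079,0,0],[0,0,0,0.0001,-0.0088,0,0],[0,0,0,-0.0018,-0.0093,0,0],[0,0,0,-0.0042,-0.0092,0,0],[0,0,0,-0.0066,-0.0083,0,0],[0,0,0,-0.0064,-0.0052,0,0],[0,0,0,-0.0055,-0.0031,0,0],[0,0,0,-0.0065,-0.0024,0,0],[0,0,0,-0.0074,-0.0014,0,0]]]
[[[0,0,0,-0.0081,-0.0001,0,0],[0,0,0,-0.0088,0.0017,0,0],[0,0,0,-0.0087,0.0038,0,0],[0,0,0,-0.0082,0.006,0,0],[0,0,0,-0.0054,0.0061,0,0],[0,0,0,-0.0036,0.0059,0,0],[0,0,0,-0.0027,0.0069,0,0],[0,0,0,-0.0016,0.008,0,0],[0,0,0,-0.0001,0.0088,0,0],[0,0,0,0.002,0.0093,0,0]]]
[[[0,0,0,0.0044,0.0091,0,0],[0,0,0,0.0067,0.0083,0,0],[0,0,0,0.0062,0.005,0,0],[0,0,0,0.0056,0.003,0,0],[0,0,0,0.0065,0.0024,0,0],[0,0,0,0.0074,0.0014,0,0],[0,0,0,0.0082,-0.0001,0,0],[0,0,0,0.0088,-0.0017,0,0],[0,0,0,0.0087,-0.0039,0,0],[0,0,0,0.0081,-0.0062,0,0]]]
[[[0,0,0,0.0052,-0.006,0,0],[0,0,0,0.0036,-0.0059,0,0],[0,0,0,0.0027,-0.007,0,0],[0,0,0,0.0015,-0.008,0,0],[0,0,0,-0.0001,-0.0089,0,0],[0,0,0,-0.0021,-0.0093,0,0],[0,0,0,-0.0044,-0.0091,0,0],[0,0,0,-0.0068,-0.0082,0,0],[0,0,0,-0.0061,-0.0047,0,0],[0,0,0,-0.0057,-0.0031,0,0]]]
[[[0,0,0,-0.0065,-0.0023,0,0],[0,0,0,-0.0075,-0.0013,0,0],[0,0,0,-0.0082,0.0001,0,0],[0,0,0,-0.0088,0.0019,0,0],[0,0,0,-0.0087,0.004,0,0],[0,0,0,-0.0081,0.0062,0,0],[0,0,0,-0.005,0.006,0,0],[0,0,0,-0.0035,0.0059,0,0],[0,0,0,-0.0027,0.0071,0,0],[0,0,0,-0.0014,0.0081,0,0]]]
end [506.18233515 -38.75136488  90.9549829 ]
```

View pics/s8.png

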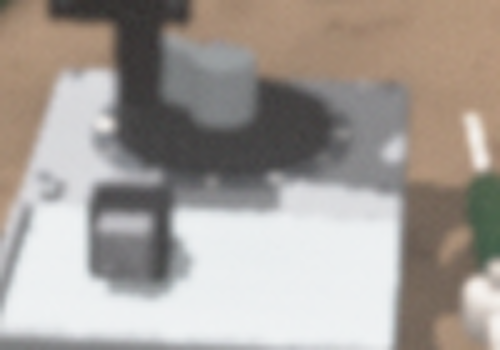

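{"op": "move_arm", "data": {"increments": [[[0,0,0,0.0046,-0.0101,-0.0007,0],[0,0,0,0.0016,-0.0079,0,0],[0,0,0,0.0001,-0.0088,0,0],[0,0,0,-0.0018,-0.0093,0,0],[0,0,0,-0.0042,-0.0092,0,0],[0,0,0,-0.0066,-0.0083,0,0],[0,0,0,-0.0064,-0.0052,0,0],[0,0,0,-0.0055,-0.0031,0,0],[0,0,0,-0.0065,-0.0024,0,0],[0,0,0,-0.0074,-0.0014,0,0]]]}}

```text
t: 13.93
position: [552.7, -78.2, 90.4]
ee_rot: [2.071, 0.293, -2.07]
ft_force: [1.9, 0.4, 0.0]
finger_gap: 0.4
```

{"op": "move_arm", "data": {"increments": [[[0,0,0,-0.0081,-0.0001,0,0],[0,0,0,-0.0088,0.0017,0,0],[0,0,0,-0.0087,0.0038,0,0],[0,0,0,-0.0082,0.006,0,0],[0,0,0,-0.0054,0.0061,0,0],[0,0,0,-0.0036,0.0059,0,0],[0,0,0,-0.0027,0.0069,0,0],[0,0,0,-0.0016,0.008,0,0],[0,0,0,-0.0001,0.0088,0,0],[0,0,0,0.002,0.0093,0,0]]]}}

```text
t: 14.77
position: [507.5, -20.4, 90.1]
ee_rot: [2.069, 0.294, -2.071]
ft_force: [0.9, -2.5, -0.3]
finger_gap: 0.4
```

Run:
```python
from plan import *
s=status.read_state(); p=s["position"]; print(s["t"],p,s["ft_force"],finang(p,-1),tool(-4.24,-1))
im=optics.read_camera("side"); cv2.imwrite("pics/s9.png",cv2.resize(im[160:230,260:360,::-1],None,fx=5,fy=5,interpolation=cv2.INTER_CUBIC))
```

```text
14.7667 [507.48052208 -20.43032983  90.13949273] [ 0.85761326 -2.49949564 -0.32088391] 2.0383298644659655 [508.22578523 -21.54483945]
```

View pics/s9.png

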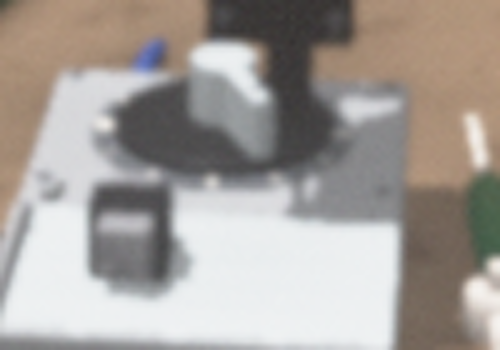

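Fin just at 8 o'clock (first pass). Continue.

{"op": "move_arm", "data": {"increments": [[[0,0,0,0.0044,0.0091,0,0],[0,0,0,0.0067,0.0083,0,0],[0,0,0,0.0062,0.005,0,0],[0,0,0,0.0056,0.003,0,0],[0,0,0,0.0065,0.0024,0,0],[0,0,0,0.0074,0.0014,0,0],[0,0,0,0.0082,-0.0001,0,0],[0,0,0,0.0088,-0.0017,0,0],[0,0,0,0.0087,-0.0039,0,0],[0,0,0,0.0081,-0.0062,0,0]]]}}

```text
t: 15.65
position: [579.7, -4.4, 90.3]
ee_rot: [2.071, 0.294, -2.07]
ft_force: [-2.6, 2.1, -0.8]
finger_gap: 0.4
```

{"op": "move_arm", "data": {"increments": [[[0,0,0,0.0052,-0.006,0,0],[0,0,0,0.0036,-0.0059,0,0],[0,0,0,0.0027,-0.007,0,0],[0,0,0,0.0015,-0.008,0,0],[0,0,0,-0.0001,-0.0089,0,0],[0,0,0,-0.0021,-0.0093,0,0],[0,0,0,-0.0044,-0.0091,0,0],[0,0,0,-0.0068,-0.0082,0,0],[0,0,0,-0.0061,-0.0047,0,0],[0,0,0,-0.0057,-0.0031,0,0]]]}}

```text
t: 16.48
position: [565.9, -75.3, 90.5]
ee_rot: [2.072, 0.292, -2.069]
ft_force: [3.2, 2.4, -0.2]
finger_gap: 0.4
```

{"op": "move_arm", "data": {"increments": [[[0,0,0,-0.0065,-0.0023,0,0],[0,0,0,-0.0075,-0.0013,0,0],[0,0,0,-0.0082,0.0001,0,0],[0,0,0,-0.0088,0.0019,0,0],[0,0,0,-0.0087,0.004,0,0],[0,0,0,-0.0081,0.0062,0,0],[0,0,0,-0.005,0.006,0,0],[0,0,0,-0.0025,0.004,0,0],[0,0,0,0,0,0,0],[0,0,0,0,0,0,0]]]}}

```text
t: 17.32
position: [510.5, -55.2, 90.1]
ee_rot: [2.069, 0.295, -2.072]
ft_force: [-0.4, 0.0, -0.2]
finger_gap: 0.4
```

Run:
```python
from plan import *
s=status.read_state(); p=s["position"]; f=finang(p,-1); print(s["t"],p,s["ft_force"],f,f-4*np.pi)
im=optics.read_camera("side"); cv2.imwrite("pics/s10.png",cv2.resize(im[160:230,260:360,::-1],None,fx=5,fy=5,interpolation=cv2.INTER_CUBIC))
p=status.read_state()["position"]; f=finang(p,-1)-4*np.pi; print(p,f)
rows(p,[np.r_[tool(x,-1),91] for x in f+(-10.43-f)*np.array([.2,.4,.6,.75,.88,.95,1])])
```

```text
17.3167 [510.48807291 -55.16124621  90.14670989] [-0.43151813  0.01987723 -0.1603643 ] -3.4342267253940255 -16.0005973397532
[510.66032871 -55.35628532  90.08980393] -15.994565525361008
[[[0,0,0,0.0409,-0.0228,0.0009,0],[0,0,0,0.0362,0.0244,0,0],[0,0,0,-0.0044,0.0444,0,0],[0,0,0,-0.0336,0.0171,0,0],[0,0,0,-0.0247,-0.0072,0,0],[0,0,0,-0.0128,-0.0135,0,0],[0,0,0,-0.0053,-0.013,0,0],[0,0,0,0,0,0,0],[0,0,0,0,0,0,0],[0,0,0,0,0,0,0]]]
end [506.96032871 -25.95628532  90.98980393]
```

View pics/s10.png

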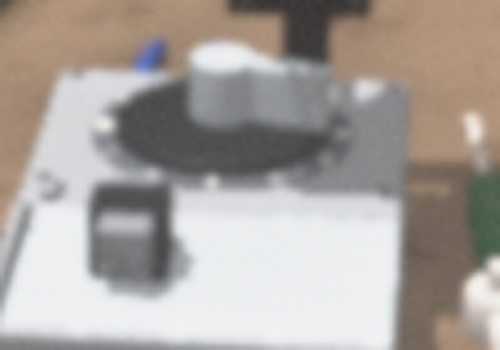

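Run:
```python
from plan import *
p=status.read_state()["position"]; f=finang(p,-1)-2*np.pi; print(p,f)
rows(p,[np.r_[tool(x,-1),91] for x in f+(-10.37-f)*np.array([.2,.4,.58,.72,.83,.92,.97,1])])
```

```text
[510.66032871 -55.35628532  90.08980393] -9.711380218181421
[[[0,0,0,-0.0017,0.0044,0.0009,0],[0,0,0,-0.0016,0.0049,0,0],[0,0,0,-0.0009,0.0049,0,0],[0,0,0,-0.0004,0.0039,0,0],[0,0,0,-0,0.0033,0,0],[0,0,0,0.0001,0.0027,0,0],[0,0,0,0.0002,0.0015,0,0],[0,0,0,0.0001,0.001,0,0],[0,0,0,0,0,0,0],[0,0,0,0,0,0,0]]]
end [506.46032871 -28.75628532  90.98980393]
```

{"op": "move_arm", "data": {"increments": [[[0,0,0,-0.0017,0.0044,0.0009,0],[0,0,0,-0.0016,0.0049,0,0],[0,0,0,-0.0009,0.0049,0,0],[0,0,0,-0.0004,0.0039,0,0],[0,0,0,0,0.0033,0,0],[0,0,0,0.0001,0.0027,0,0],[0,0,0,0.0002,0.0015,0,0],[0,0,0,0.0001,0.001,0,0],[0,0,0,0,0,0,0],[0,0,0,0,0,0,0]]]}}

```text
t: 18.2
position: [506.6, -28.9, 91.1]
ee_rot: [2.07, 0.294, -2.071]
ft_force: [0.5, -0.1, -0.4]
finger_gap: 0.2
```

Run:
```python
from plan import *
s=status.read_state(); p=s["position"]; f=finang(p,-1); print(s["t"],p,s["ft_force"],f-4*np.pi)
```

```text
18.2 [506.63172225 -28.88512441  91.08307819] [ 0.4690107  -0.14119134 -0.44432299] -10.370485931606797
```

{"op": "move_arm", "data": {"increments": [[[0,0,0,0,-0.007,0,0],[0,0,0,0,0,0.027,0],[0,0,0,0,-0.02,0.028,0],[0,0,0,0.01,-0.04,0,0],[0,0,0,0.01,-0.04,0,0],[0,0,0,0.01,-0.04,0,0],[0,0,0,0.01,-0.04,0,0],[0,0,0,0.01,-0.04,0,0],[0,0,0,0.005,-0.02,0,0],[0,0,0,0,-0.01,0,0]]]}}

```text
t: 19.03
position: [561.9, -289.6, 145.7]
ee_rot: [2.072, 0.291, -2.071]
ft_force: [-1.3, 1.0, -0.3]
finger_gap: 0.4
```

```bash
cat > ov.py <<'E'
import sys
from plan import *
n=sys.argv[1]
g=cv2.imread(f"pics/{n}_raw.png")
f=11; b=cv2.resize(g[203:255,300:350],None,fx=f,fy=f,interpolation=cv2.INTER_CUBIC)
b=np.clip((b.astype(float)-100)*1.64,0,255).astype(np.uint8)
def dot(p,col):
    u=proj("top",p); cv2.circle(b,(int((u[0]-300+.5)*f),int((u[1]-203+.5)*f)),3,col,-1)
H=np.array([549.5,-35.2])
for h in range(12):
    q=-h*np.pi/6+TH; dot([D[0]+62*np.cos(q),D[1]+62*np.sin(q),75],(255,0,0))
for a,col in zip(map(float,sys.argv[2:]),((0,255,0),(255,0,255))):
  for sg in(-6,6):
    for r in(25,57):
      dot([H[0]+r*np.cos(a+TH)-sg*np.sin(a+TH),H[1]+r*np.sin(a+TH)+sg*np.cos(a+TH),114],col)
cv2.imwrite(f"pics/{n}c.png",b)
E
python3 look.py t11; python3 fin.py pics/t11_raw.png;python3 ov.py t11 -4.189 -4.09
```

```text
19.0833 [ 561.41225951 -289.4674148   145.56430321] [-1.83228031  0.11593748  0.76036241]
fin peak 219.19366 angle rad 2.1266464481441423 o'clock 7.938404466828452
pics/t11_raw.png hub [543.6 -34.4 114. ] r max 106.6 fin angle -1.356 hour 2.59 npx 24919 hub area r 169.8
```

View pics/t11c.png

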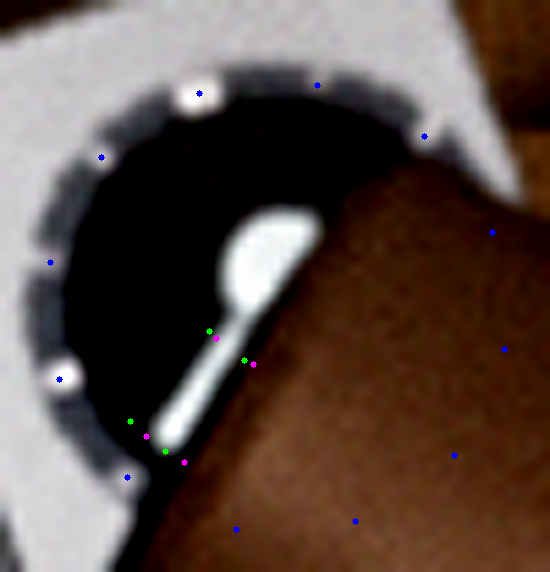

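Run:
```python
from plan import *
a=tool(-10.37,-1,.2); print(a)
p=np.array([561.5,-285.8,146]); print(np.r_[a,146]-p)
rows(np.r_[a,91],[np.r_[tool(x,-1),91] for x in (-10.27,-10.34,-10.39,-10.43,-10.46)])
```

```text
[506.05464641 -37.36716527]
[-55.44535359 248.43283473   0.        ]
[[[0,0,0,-0,0.0039,0,0],[0,0,0,0.0002,0.0033,0,0],[0,0,0,0.0004,0.0023,0,0],[0,0,0,0.0003,0.0019,0,0],[0,0,0,0.0004,0.0014,0,0],[0,0,0,0,0,0,0],[0,0,0,0,0,0,0],[0,0,0,0,0,0,0],[0,0,0,0,0,0,0],[0,0,0,0,0,0,0]]]
end [507.35464641 -24.56716527  91.        ]
```

{"op": "move_arm", "data": {"increments": [[[0,0,0,-0.008,0.036,0,0],[0,0,0,-0.008,0.036,0,0],[0,0,0,-0.008,0.036,0,0],[0,0,0,-0.008,0.036,0,0],[0,0,0,-0.008,0.036,0,0],[0,0,0,-0.008,0.032,0,0],[0,0,0,-0.005,0.02,0,0],[0,0,0,-0.0024,0.0105,0,0],[0,0,0,0,0.005,0,0],[0,0,0,0,0,-0.005,0]]]}}

```text
t: 19.92
position: [506.8, -37.9, 141.8]
ee_rot: [2.071, 0.294, -2.068]
ft_force: [0.1, 0.2, 0.3]
finger_gap: 0.6
```

{"op": "move_arm", "data": {"increments": [[[0,0,0,0,0,-0.016,0],[0,0,0,0,0,-0.016,0],[0,0,0,0,0,-0.012,0],[0,0,0,0,0,-0.006,0],[0,0,0,0,0,0,0],[0,0,0,0,0.004,0,0],[0,0,0,0,0,0,0],[0,0,0,0,0,0,0],[0,0,0,0,0,0,0],[0,0,0,0,0,0,0]]]}}

```text
t: 20.75
position: [506.6, -34.6, 91.6]
ee_rot: [2.071, 0.293, -2.069]
ft_force: [0.8, -0.1, 0.6]
finger_gap: 0.5
```

Run:
```python
from plan import *
s=status.read_state(); p=s["position"]; f=finang(p,-1)-4*np.pi; print(s["t"],p,s["ft_force"],f)
rows(p,[np.r_[tool(x,-1),91] for x in np.linspace(f,-10.465,6)[1:]])
```

```text
20.75 [506.59721613 -34.61570256  91.62088637] [ 0.79518175 -0.14882887  0.63650453] -10.251690507770821
[[[0,0,0,-0.0005,0.0023,-0.0006,0],[0,0,0,0.0002,0.002,-0,0],[0,0,0,0.0003,0.002,-0,0],[0,0,0,0.0003,0.002,-0,0],[0,0,0,0.0005,0.002,-0,0],[0,0,0,0,0,0,0],[0,0,0,0,0,0,0],[0,0,0,0,0,0,0],[0,0,0,0,0,0,0],[0,0,0,0,0,0,0]]]
end [507.39721613 -24.31570256  91.02088637]
```

{"op": "move_arm", "data": {"increments": [[[0,0,0,-0.0005,0.0023,-0.0006,0],[0,0,0,0.0002,0.002,0,0],[0,0,0,0.0003,0.002,0,0],[0,0,0,0.0003,0.002,0,0],[0,0,0,0.0005,0.002,0,0],[0,0,0,0,0,0,0],[0,0,0,0,0,0,0],[0,0,0,0,0,0,0],[0,0,0,0,0,0,0],[0,0,0,0,0,0,0]]]}}

```text
t: 21.58
position: [507.2, -24.3, 90.5]
ee_rot: [2.07, 0.294, -2.071]
ft_force: [0.2, -1.5, 0.2]
finger_gap: 0.3
```

Run:
```python
from plan import *
s=status.read_state(); p=s["position"]; f=finang(p,-1); print(s["t"],p,s["ft_force"],f-4*np.pi)
```

```text
21.5833 [507.16708345 -24.25048241  90.53019194] [ 0.23572142 -1.53712473  0.21288905] -10.462152133738766
```

{"op": "move_arm", "data": {"increments": [[[0,0,0,0,-0.007,0,0],[0,0,0,0,0,0.027,0],[0,0,0,0,-0.02,0.028,0],[0,0,0,0.005,-0.041,0,0],[0,0,0,0.005,-0.041,0,0],[0,0,0,0.005,-0.041,0,0],[0,0,0,0.005,-0.041,0,0],[0,0,0,0.005,-0.041,0,0],[0,0,0,0.005,-0.041,0,0],[0,0,0,0,-0.041,0,0]]]}}

```text
t: 22.42
position: [537.2, -340.9, 145.5]
ee_rot: [2.071, 0.293, -2.07]
ft_force: [0.6, 0.0, -1.1]
finger_gap: 0.8
```

```bash
python3 look.py t12; python3 fin.py pics/t12_raw.png;python3 ov.py t12 -4.189 -4.09
```

```text
22.4667 [ 536.7879391  -347.57227778  145.35438783] [-3.80863362 -3.57513001 -0.05116011]
fin peak 249.74303 angle rad 2.0817693535197748 o'clock 8.024113404121302
pics/t12_raw.png hub [549.  -34.3 114. ] r max 55.0 fin angle 2.099 hour 7.99 npx 1261 hub area r 34.6
```

View pics/t12c.png

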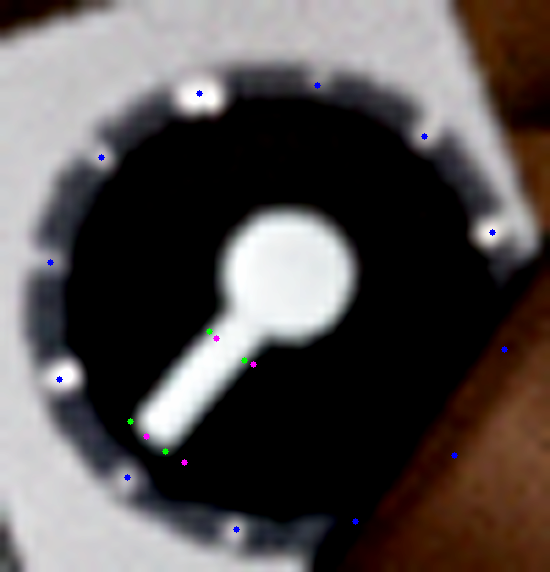

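Run:
```python
from plan import *
a=tool(-10.47,1,.25); print(a)
p=np.array([537.3,-338.4,145.5]); print(np.r_[a,146]-p)
```

```text
[546.59448151   7.73266217]
[  9.29448151 346.13266217   0.5       ]
```

{"op": "move_arm", "data": {"increments": [[[0,0,0,0.001,0.041,0,0],[0,0,0,0.001,0.041,0,0],[0,0,0,0.001,0.041,0,0],[0,0,0,0.001,0.041,0,0],[0,0,0,0.001,0.041,0,0],[0,0,0,0.001,0.041,0,0],[0,0,0,0.001,0.041,0,0],[0,0,0,0.001,0.03,0,0],[0,0,0,0.0013,0.019,0,0],[0,0,0,0,0.01,0,0]]]}}

```text
t: 23.3
position: [546.4, 9.7, 145.6]
ee_rot: [2.069, 0.296, -2.069]
ft_force: [-0.7, 0.3, -0.1]
finger_gap: 0.6
```

{"op": "move_arm", "data": {"increments": [[[0,0,0,0,0,0,0],[0,0,0,0,0,-0.018,0],[0,0,0,0,0,-0.018,0],[0,0,0,0,0,-0.012,0],[0,0,0,0,0,-0.006,0],[0,0,0,0,0,0,0],[0,0,0,0,0,0,0],[0,0,0,0,0,0,0],[0,0,0,0,0,0,0],[0,0,0,0,0,0,0]]]}}

```text
t: 24.13
position: [546.8, 7.5, 92.2]
ee_rot: [2.071, 0.293, -2.069]
ft_force: [-0.3, 0.1, 0.1]
finger_gap: 0.4
```

Run:
```python
from plan import *
s=status.read_state(); p=s["position"]; f=finang(p,1); print(s["t"],p,s["ft_force"],f)
# to just before 6 o'clock: -3.14-.2 => in same branch
f0=f
print(f0-4*np.pi)
e=rows(p,[np.r_[tool(x,1),91] for x in np.linspace(f0,f0+1.1,9)[1:]])
for k in range(1,8): print(k, f0+1.1)
```

```text
24.1333 [546.77855562   7.53485993  92.18303459] [-0.25912509  0.06931424  0.07549303] 1.7827677415352405
-10.783602872823932
[[[0,0,0,-0.0047,-0.0003,-0.0012,0],[0,0,0,-0.0047,-0.001,0,0],[0,0,0,-0.0048,-0.0017,0,0],[0,0,0,-0.0049,-0.0024,0,0],[0,0,0,-0.0049,-0.0032,0,0],[0,0,0,-0.0045,-0.0041,0,0],[0,0,0,-0.0042,-0.005,0,0],[0,0,0,-0.0035,-0.0058,0,0],[0,0,0,0,0,0,0],[0,0,0,0,0,0,0]]]
end [510.57855562 -15.96514007  90.98303459]
1 2.8827677415352406
2 2.8827677415352406
3 2.8827677415352406
4 2.8827677415352406
5 2.8827677415352406
6 2.8827677415352406
7 2.8827677415352406
```

{"op": "move_arm", "data": {"increments": [[[0,0,0,-0.0047,-0.0003,-0.0012,0],[0,0,0,-0.0047,-0.001,0,0],[0,0,0,-0.0048,-0.0017,0,0],[0,0,0,-0.0049,-0.0024,0,0],[0,0,0,-0.0049,-0.0032,0,0],[0,0,0,-0.0045,-0.0041,0,0],[0,0,0,-0.0042,-0.005,0,0],[0,0,0,-0.0025,-0.0048,0,0],[0,0,0,0,0,0,0],[0,0,0,0,0,0,0]]]}}

```text
t: 24.97
position: [511.1, -15.3, 90.3]
ee_rot: [2.07, 0.293, -2.071]
ft_force: [-0.4, -0.5, -0.1]
finger_gap: 0.8
```

```bash
cat > step.py <<'E'
import sys
from plan import *
s=status.read_state(); p=s["position"]; f=finang(p,1)%(2*np.pi); print(s["t"],p.round(1),s["ft_force"].round(1),"fin",f.round(3),"hour",((-f*6/np.pi)%12).round(2))
rows(p,[np.r_[tool(x,1),91] for x in np.linspace(f,f+float(sys.argv[1]),int(sys.argv[2])+1)[1:]])
E
python3 step.py .45 9
```

```text
24.9667 [511.1 -15.3  90.3] [-0.4 -0.5 -0.1] fin 2.868 hour 6.52
[[[0,0,0,-0.0013,-0.0023,0.0007,0],[0,0,0,-0.0009,-0.0023,-0,0],[0,0,0,-0.0009,-0.0025,-0,0],[0,0,0,-0.0007,-0.0025,-0,0],[0,0,0,-0.0006,-0.0027,-0,0],[0,0,0,-0.0003,-0.0021,-0,0],[0,0,0,-0.0002,-0.0016,-0,0],[0,0,0,-0.0001,-0.0016,-0,0],[0,0,0,-0.0001,-0.0017,-0,0],[0,0,0,0,0,0,0]]]
end [505.95447284 -34.55611174  91.02341935]
```

{"op": "move_arm", "data": {"increments": [[[0,0,0,-0.0013,-0.0023,0.0007,0],[0,0,0,-0.0009,-0.0023,0,0],[0,0,0,-0.0009,-0.0025,0,0],[0,0,0,-0.0007,-0.0025,0,0],[0,0,0,-0.0006,-0.0027,0,0],[0,0,0,0,0,0,0],[0,0,0,0,0,0,0],[0,0,0,0,0,0,0],[0,0,0,0,0,0,0],[0,0,0,0,0,0,0]]]}}

```text
t: 25.8
position: [506.9, -27.0, 91.1]
ee_rot: [2.07, 0.294, -2.07]
ft_force: [-0.2, 0.7, 0.1]
finger_gap: 0.7
```

```bash
python3 step.py .2 9
```

```text
25.8 [506.9 -27.   91.1] [-0.2  0.7  0.1] fin 3.109 hour 6.06
[[[0,0,0,-0.0004,-0.0012,-0.0001,0],[0,0,0,-0.0001,-0.0009,0,0],[0,0,0,-0.0001,-0.0008,0,0],[0,0,0,-0.0001,-0.0007,0,0],[0,0,0,-0.0001,-0.0007,0,0],[0,0,0,-0,-0.0007,0,0],[0,0,0,-0.0001,-0.0008,0,0],[0,0,0,-0,-0.0007,0,0],[0,0,0,-0,-0.0008,0,0],[0,0,0,0,0,0,0]]]
end [506.04809482 -34.32023689  90.9662491 ]
```

{"op": "move_arm", "data": {"increments": [[[0,0,0,-0.0004,-0.0012,0,0],[0,0,0,-0.0001,-0.0009,0,0],[0,0,0,-0.0001,-0.0008,0,0],[0,0,0,-0.0001,-0.0007,0,0],[0,0,0,-0.0001,-0.0007,0,0],[0,0,0,0,-0.0007,0,0],[0,0,0,0,0,0,0],[0,0,0,0,0,0,0],[0,0,0,0,0,0,0],[0,0,0,0,0,0,0]]]}}

```text
t: 26.63
position: [506.1, -32.1, 91.0]
ee_rot: [2.07, 0.294, -2.07]
ft_force: [-0.5, 0.4, 1.1]
finger_gap: 0.6
```

```bash
python3 step.py .2 8
```

```text
26.6333 [506.1 -32.1  91. ] [-0.5  0.4  1.1] fin 3.244 hour 5.81
[[[0,0,0,-0,-0.0008,-0,0],[0,0,0,-0.0001,-0.0009,-0,0],[0,0,0,0,-0.0008,-0,0],[0,0,0,0,-0.0009,-0,0],[0,0,0,0,-0.0009,-0,0],[0,0,0,0,-0.0008,-0,0],[0,0,0,0.0001,-0.0009,-0,0],[0,0,0,0.0001,-0.0009,-0,0],[0,0,0,0,0,0,0],[0,0,0,0,0,0,0]]]
end [506.1987285  -38.98283221  91.04736364]
```

{"op": "move_arm", "data": {"increments": [[[0,0,0,0,-0.0008,0,0],[0,0,0,-0.0001,-0.0009,0,0],[0,0,0,0,-0.0008,0,0],[0,0,0,0,-0.0009,0,0],[0,0,0,0,-0.0009,0,0],[0,0,0,0,-0.0008,0,0],[0,0,0,0,0,0,0],[0,0,0,0,0,0,0],[0,0,0,0,0,0,0],[0,0,0,0,0,0,0]]]}}

```text
t: 27.47
position: [506.1, -36.8, 91.1]
ee_rot: [2.071, 0.294, -2.07]
ft_force: [2.0, 4.9, -0.4]
finger_gap: 0.5
```

```bash
python3 step.py .2 8
```

```text
27.4667 [506.1 -36.8  91.1] [ 2.   4.9 -0.4] fin 3.382 hour 5.54
[[[0,0,0,-0,-0.0009,-0.0001,0],[0,0,0,0,-0.0009,0,0],[0,0,0,0.0001,-0.0009,0,0],[0,0,0,0.0001,-0.0009,0,0],[0,0,0,0.0001,-0.001,0,0],[0,0,0,0.0002,-0.0009,0,0],[0,0,0,0.0001,-0.0009,0,0],[0,0,0,0.0002,-0.0009,0,0],[0,0,0,0,0,0,0],[0,0,0,0,0,0,0]]]
end [506.90793338 -44.08082617  90.95081084]
```

Run:
```python
from plan import *
im=optics.read_camera("top")[:,:,::-1]; cv2.imwrite("pics/t13.png",np.hstack([cv2.resize(x[203:225,280:310],None,fx=12,fy=12,interpolation=cv2.INTER_CUBIC) for x in (cv2.imread("pics/t12_raw.png"),im)]))
s=status.read_state();print(s["position"],s["ft_force"])
```

```text
[506.10076196 -36.79569721  91.03280483] [ 0.4403681   5.31343709 -0.20679353]
```

View pics/t13.png

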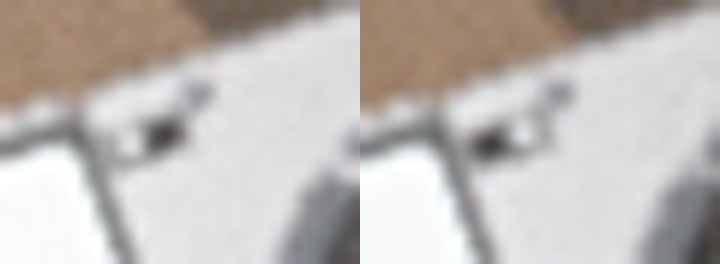

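{"op": "move_arm", "data": {"increments": [[[0,0,0,0,0.008,0,0],[0,0,0,0,0,0.025,0],[0,0,0,0,0.01,0.03,0.095],[0,0,0,0.005,0.025,0,0.095],[0,0,0,0.005,0.03,0,0.095],[0,0,0,0.006,0.03,0,0.095],[0,0,0,0.006,0.03,0,0.095],[0,0,0,0.0045,0.018,0,0.095],[0,0,0,0.002,0.008,0,0.095],[0,0,0,0,0,0,0.095]]], "grip_force": 30}}

```text
t: 28.35
position: [534.5, 123.2, 145.9]
ee_rot: [2.069, 0.296, -2.069]
ft_force: [0.2, 0.3, 0.0]
finger_gap: 48.1
```

{"op": "move_arm", "data": {"increments": [[[0,0,0,0,0,0,0.095],[0,0,0,0,0,0,0.095],[0,0,0,0,0,0,0.095],[0,0,0,0,0,0,0.095],[0,0,0,0,0,0,0.095],[0,0,0,0,0,0,0.095],[0,0,0,0,0,0,0.095],[0,0,0,0,0,0,0.095],[0,0,0,0,0,0,0.095],[0,0,0,0,0,0,0.095]]]}}

```text
t: 29.18
position: [534.5, 121.8, 146.1]
ee_rot: [2.07, 0.294, -2.07]
ft_force: [0.7, -1.0, -1.6]
finger_gap: 94.9
```

Run:
```python
from plan import *
from scipy.spatial.transform import Rotation as R
im=optics.read_camera("side")[:,:,::-1]; cv2.imwrite("pics/s14.png",cv2.resize(im[110:250,220:370],None,fx=4,fy=4,interpolation=cv2.INTER_CUBIC))
s=status.read_state();p=s["position"];print(s["t"],p,s["ft_force"],s["finger_gap"])
y=R.from_rotvec(s["ee_rot"]).as_matrix()[:,1]; print(np.degrees(np.arctan2(y[1],y[0])))
G=np.array([534.7,122.0,77]); print(G-p)
```

```text
29.2333 [534.50275831 121.845275   146.05541776] [1.28840881 0.20123274 0.48657798] 94.81154647924818
-73.84908289553812
[  0.19724169   0.154725   -69.05541776]
```

View pics/s14.png

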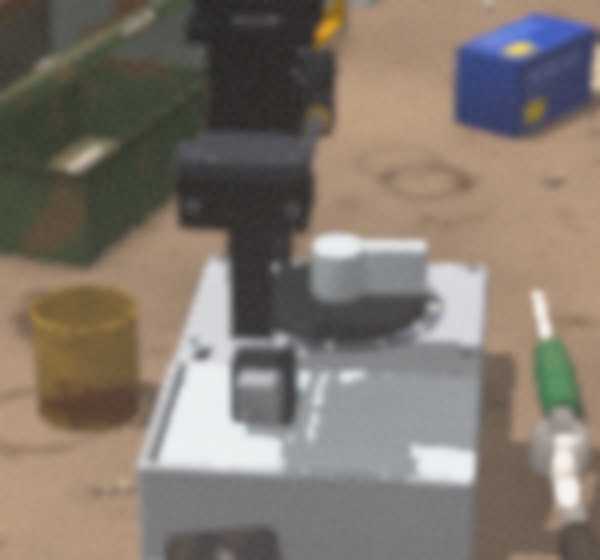

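{"op": "move_arm", "data": {"increments": [[[0,0,0,0,0,-0.012,0.095],[0,0,0,0,0,-0.014,0.095],[0,0,0,0,0,-0.014,0.095],[0,0,0,0,0,-0.012,0.095],[0,0,0,0,0,-0.008,0.095],[0,0,0,0,0,-0.005,0.095],[0,0,0,0,0,-0.002,0.095],[0,0,0,0,0,0,0.095],[0,0,0,0,0,0,0.095],[0,0,0,0,0,0,0.095]]]}}

```text
t: 30.07
position: [534.8, 121.8, 79.6]
ee_rot: [2.071, 0.294, -2.069]
ft_force: [-0.2, 0.9, 0.5]
finger_gap: 95.2
```

{"op": "move_arm", "data": {"increments": [[[0,0,0,0,0,0,0.06],[0,0,0,0,0,0,0.055],[0,0,0,0,0,0,0.05],[0,0,0,0,0,0,0.04],[0,0,0,0,0,0,0.035],[0,0,0,0,0,0,0.035],[0,0,0,0,0,0,0.035],[0,0,0,0,0,0,0.035],[0,0,0,0,0,0,0.035],[0,0,0,0,0,0,0.035]]], "grip_force": 30}}

```text
t: 30.9
position: [534.5, 121.9, 79.3]
ee_rot: [2.071, 0.294, -2.07]
ft_force: [-1.6, 0.9, 4.6]
finger_gap: 43.1
```

Run:
```python
from plan import *
im=optics.read_camera("side")[:,:,::-1]; cv2.imwrite("pics/s15.png",cv2.resize(im[110:250,220:370],None,fx=4,fy=4,interpolation=cv2.INTER_CUBIC))
s=status.read_state();p=s["position"];print(s["t"],p,s["ft_force"],s["finger_gap"])
```

```text
30.95 [534.5482722  121.87671735  79.35155702] [-1.34969444  1.03373967  5.58134189] 42.862497686279454
```

View pics/s15.png

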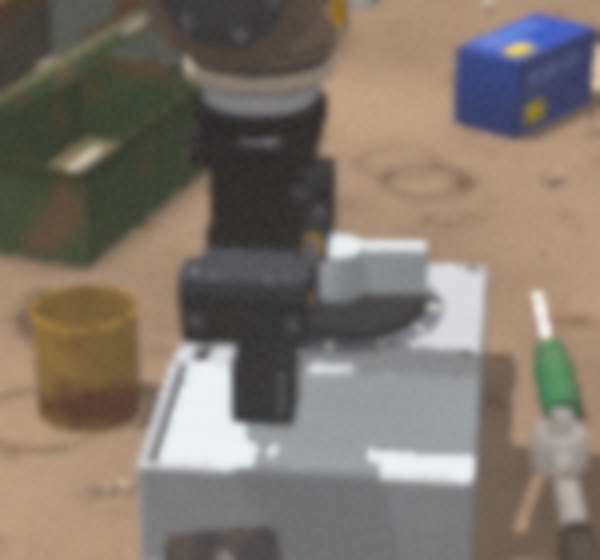

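{"op": "move_arm", "data": {"increments": [[[0,0,0,-0.0029,-0.0008,0,0.035],[0,0,0,-0.0058,-0.0017,0,0.035],[0,0,0,-0.0077,-0.0022,0,0.035],[0,0,0,-0.0077,-0.0022,0,0.035],[0,0,0,-0.0077,-0.0022,0,0.035],[0,0,0,-0.0077,-0.0022,0,0.035],[0,0,0,-0.0077,-0.0022,0,0.035],[0,0,0,-0.0077,-0.0022,0,0.035],[0,0,0,-0.0067,-0.0019,0,0.035],[0,0,0,-0.0038,-0.0011,0,0.035]]]}}

```text
t: 31.78
position: [468.4, 102.7, 79.3]
ee_rot: [2.071, 0.293, -2.069]
ft_force: [1.8, -0.6, 4.8]
finger_gap: 42.8
```

Run:
```python
from plan import *
im=optics.read_camera("side")[:,:,::-1]; cv2.imwrite("pics/s16.png",cv2.resize(im[110:270,220:370],None,fx=3.5,fy=3.5,interpolation=cv2.INTER_CUBIC))
s=status.read_state();p=s["position"];print(s["t"],p,s["ft_force"],s["finger_gap"],"travel",np.hypot(p[0]-534.5,p[1]-121.9))
```

```text
31.8333 [467.96480125 102.53124411  79.29005267] [-1.40729739 -2.8819316   6.51152697] 42.971316004110676 travel 69.29705172247739
```

View pics/s16.png

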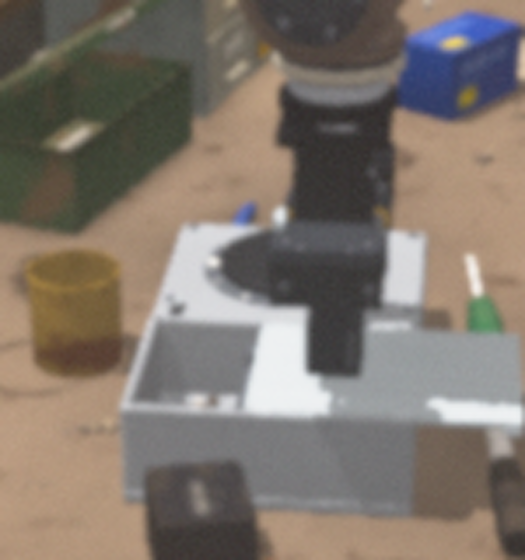

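{"op": "move_arm", "data": {"increments": [[[0,0,0,-0.0038,-0.0011,0,0.035],[0,0,0,-0.0038,-0.0011,0,0.035],[0,0,0,-0.0029,-0.0008,0,0.035],[0,0,0,-0.0019,-0.0006,0,0.035],[0,0,0,-0.0015,-0.0004,0,0.035],[0,0,0,-0.001,-0.0003,0,0.035],[0,0,0,-0.001,-0.0003,0,0.035],[0,0,0,-0.001,-0.0003,0,0.035],[0,0,0,0,0,0,0.035],[0,0,0,0,0,0,0.035]]]}}

```text
t: 32.67
position: [452.8, 98.1, 79.3]
ee_rot: [2.072, 0.293, -2.068]
ft_force: [4.4, 0.1, 4.5]
finger_gap: 42.6
```

Run:
```python
from plan import *
s=status.read_state();p=s["position"];print(s["t"],p,s["ft_force"],s["finger_gap"],"travel",np.hypot(p[0]-534.5,p[1]-121.9))
```

```text
32.6667 [452.78013134  98.10140345  79.32421983] [4.44212162 0.11384383 4.52716197] 42.584892629354165 travel 85.11468810588784
```

{"op": "move_arm", "data": {"increments": [[[0,0,0,-0.001,-0.0003,0,0.035],[0,0,0,-0.001,-0.0003,0,0.035],[0,0,0,0,0,0,0.035],[0,0,0,0,0,0,0.035],[0,0,0,0,0,0,0.035],[0,0,0,0,0,0,0.035],[0,0,0,0,0,0,0.035],[0,0,0,0,0,0,0.035],[0,0,0,0,0,0,0.035],[0,0,0,0,0,0,0.035]]]}}

```text
t: 33.5
position: [452.6, 98.0, 79.4]
ee_rot: [2.077, 0.293, -2.064]
ft_force: [13.1, 5.0, -0.9]
finger_gap: 42.6
```

Run:
```python
from plan import *
s=status.read_state();p=s["position"];print(s["t"],p,s["ft_force"],s["finger_gap"],"travel",np.hypot(p[0]-534.5,p[1]-121.9))
```

```text
33.5 [452.61448032  97.99454377  79.42272973] [13.11756537  4.97449023 -0.89848754] 42.632254135880466 travel 85.30362929654086
```

{"op": "move_arm", "data": {"increments": [[[0,0,0,0.0012,0.0003,0,0.035],[0,0,0,0.0012,0.0003,0,0.035],[0,0,0,0,0,0,0.035],[0,0,0,0,0,0,0.07],[0,0,0,0,0,0,0.095],[0,0,0,0,0,0,0.095],[0,0,0,0,0,0,0.095],[0,0,0,0,0,0,0.095],[0,0,0,0,0,0,0.095],[0,0,0,0,0,0,0.095]]]}}

```text
t: 34.33
position: [452.0, 98.1, 78.8]
ee_rot: [2.069, 0.294, -2.072]
ft_force: [-0.4, 1.1, -0.6]
finger_gap: 84.2
```

{"op": "move_arm", "data": {"increments": [[[0,0,0,0,0,0,0.095],[0,0,0,0,0,0,0.095],[0,0,0,0,0,0.01,0.095],[0,0,0,0,0,0.015,0.095],[0,0,0,0,0,0.02,0.095],[0,0,0,0,0,0.025,0.095],[0,0,0,0,0,0.025,0.095],[0,0,0,0,0,0.025,0.095],[0,0,0,0,-0.01,0.015,0.095],[0,0,0,0,-0.02,0,0.095]]]}}

```text
t: 35.17
position: [453.5, 68.9, 217.0]
ee_rot: [2.074, 0.295, -2.064]
ft_force: [0.5, 0.1, 0.4]
finger_gap: 94.9
```

{"op": "move_arm", "data": {"increments": [[[0,0,0,0.005,-0.035,0,0.095],[0,0,0,0.005,-0.04,0,0.095],[0,0,0,0.005,-0.04,0,0.095],[0,0,0,0.005,-0.04,0,0.095],[0,0,0,0.005,-0.04,0,0.095],[0,0,0,0.005,-0.04,0,0.095],[0,0,0,0.005,-0.04,0,0.095],[0,0,0,0.005,-0.04,0,0.095],[0,0,0,0.005,-0.03,0,0.095],[0,0,0,0,-0.015,0,0.095]]]}}

```text
t: 36.0
position: [497.7, -295.2, 213.6]
ee_rot: [2.071, 0.291, -2.072]
ft_force: [0.3, 0.2, -0.5]
finger_gap: 95.1
```

Run:
```python
from plan import *
im=optics.read_camera("side")[:,:,::-1]; cv2.imwrite("pics/s20.png",cv2.resize(im[130:300,200:400],None,fx=3.5,fy=3.5,interpolation=cv2.INTER_CUBIC))
im=optics.read_camera("top")[:,:,::-1]; cv2.imwrite("pics/t20.png",cv2.resize(im[160:320,200:410],None,fx=3.7,fy=3.7,interpolation=cv2.INTER_CUBIC)); cv2.imwrite("pics/t20_raw.png",im)
s=status.read_state();p=s["position"];print(s["t"],p,s["ft_force"],s["finger_gap"])
th=TH;c,q=np.cos(th),np.sin(th);C=np.array([528.1,36.8])
for d in(0,80,85): print(d,proj("top",[C[0]+c*(30-d)-q*80,C[1]+q*(30-d)+c*80,111]))
```

```text
36.1 [ 497.15184896 -293.49303568  213.41527416] [-0.79047525  0.51336835  0.27131858] 94.8445593754571
0 [271.67380721 235.31676198]
80 [280.63736684 261.36994841]
85 [281.20383341 263.01642146]
```

View pics/s20.png

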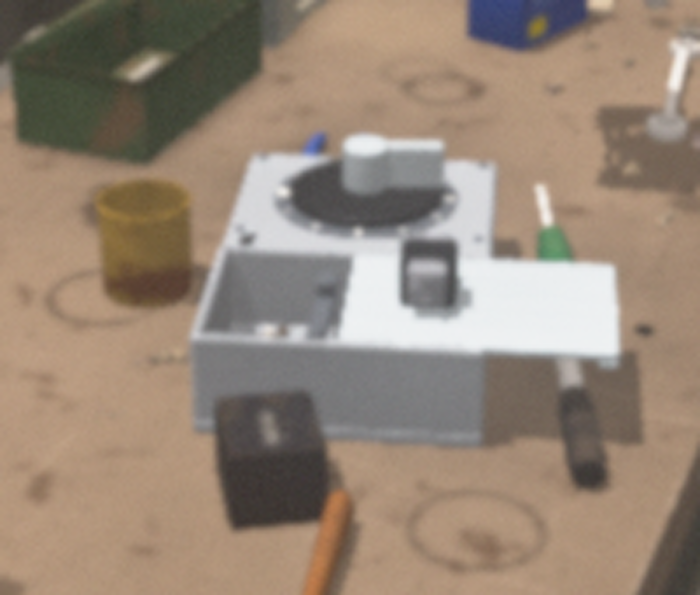

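View pics/t20.png

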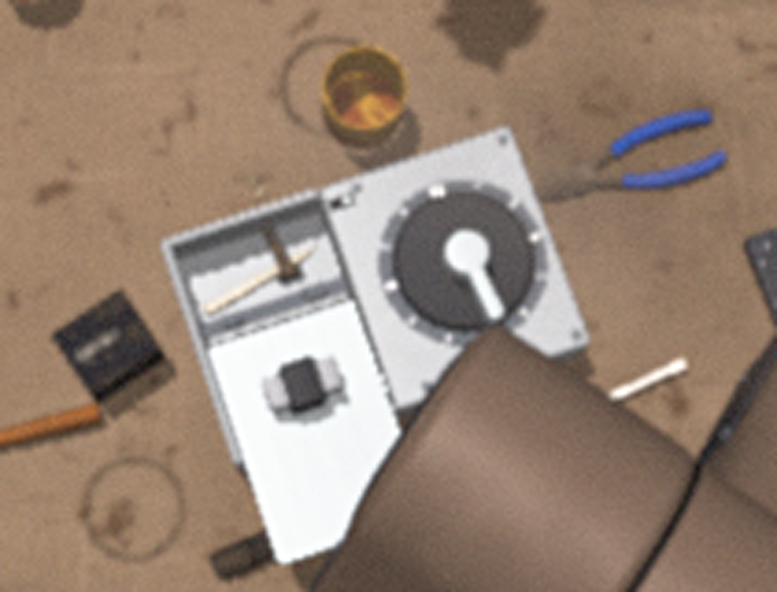

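{"op": "move_arm", "data": {"increments": [[[0,0,0,0,0,0,0.095],[0,0,0,0,0,0,0.095],[0,0,0,0,0,0,0.095],[0,0,0,0,0,0,0.095],[0,0,0,0,0,0,0.095],[0,0,0,0,0,0,0.095],[0,0,0,0,0,0,0.095],[0,0,0,0,0,0,0.095],[0,0,0,0,0,0,0.095],[0,0,0,0,0,0,0.095]]]}}

```text
t: 36.93
position: [497.6, -291.8, 214.0]
ee_rot: [2.07, 0.294, -2.07]
ft_force: [-0.8, -0.4, 0.3]
finger_gap: 95.3
```

Run:
```python
import cv2,numpy as np
a=cv2.imread("pics/top0.png").astype(int);b=cv2.imread("pics/t20_raw.png").astype(int)
for n,(x0,x1,y0,y1) in dict(carton=(212,244,238,270),hammer=(140,230,265,312),tin=(284,312,172,200),pliers=(352,400,186,214)).items():
    print(n,np.abs(a-b)[y0:y1,x0:x1].mean().round(1))
from station import order,status
print(status.read_state()["t"]); print(order.sign_off())
```

```text
carton 3.8
hammer 3.6
tin 3.3
pliers 3.4
36.9333
the job is handed in; nothing more can be done
None
```

The strongbox is open and the job is handed in at 36.9 s of the 69 s allowed; the sign-off gave no verdict.

- **First number:** I wound the fin anticlockwise past one o'clock once and stopped on that mark the second time. Two camera measurements put it at 1.06 and 1.09 o'clock. The arm's contact position gave about 0.99. The largest of these is about 2.6 degrees off the mark, inside the 8 degree limit.
- **Second number:** I wound it clockwise past eight o'clock once and stopped on the mark the second time, measured at 7.99 and 8.02. Each stop was made in two pushes in the same direction, with a camera look in between and no turning back.
- **Bolt:** The gentle anticlockwise push stopped at about 5:30 with about 5 N. The top camera showed the bolt stub had jumped to the dial's side. I did not push harder to test the stop.
- **Cover:** With both buttons squeezed in (finger opening about 43 mm), I drew the cover 85 mm to its stop, then let go and moved the arm clear. A last picture puts the grip within about 1 pixel (roughly 3 mm) of its fully open position.
- **Things round the box:** Before-and-after top pictures of the carton, hammer, tin and pliers differ only by a low, even amount that I take as image noise. The screwdriver and ratchet were partly hidden by the arm and cover in the last top picture. I judged them only by eye in the side view, where they look unmoved.

The two cameras disagreed by about 2 mm on where the box stands. I used the top view, which matched the dial marks and the contact feel.

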